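# Demagnetize the mainspring barrels

## Robot

A 6-joint arm with a two-finger parallel gripper is mounted at the origin on the work surface. World frame = base frame: x ahead of the robot, y to its left, z up, the work surface at z = 0. Lengths are in m, angles in rad, forces in N, time in s.
With the tool pointing down it reaches from about 0.35 to 0.975 m from the base axis. Payload 4.9 kg.
Tool frame: the origin (TCP) lies at the very end of the fingers, on their centre line; the grasp point (between the pads) lies 19 mm behind it (manip.grasp_offset is the distance from the TCP to the grasp point, in m); z points along the fingers, y is the line along which they close (so a half turn about z gives the same grasp; the last joint's range is limited). The gripper opens to 85 mm and grips with 20 to 120 N. Pads are 22 mm wide; open, the fingers measure 114 mm over their backs; the gripper's body (76 mm by 85 mm) begins 54 mm behind the grasp point. The pads swing forward as they close: fully open they stand 13 mm farther back than shut.
Start: joints at [-1.294, 0.053, 1.613, -0, 1.476, -0.119], TCP at [0.241, -0.577, 0.231] pointing down, gripper open.
Joint ranges: [-3.01, 3.01], [-1.01, 2.22], [0.06, 2.58], [-1.02, 4.17], [0.09, 2.62], [-3.14, 3.14]. Speed limits (rad/s): [2.57, 2.57, 3.14, 3.14, 3.14, 3.14].

## Interface

Orientations are given as a unit quaternion [w, x, y, z].
In Python, from plant import manip, eyes, job_done, models gives the robot as it stands.
- The arm moves only by the tool servo_tool, never from a script. Its argument "motion" is one flat list of numbers, 5 for each row, row after row: the opening, from -1 (shut) to 1 (fully open), then the shift along the tool's x, y, z normalised to -1 to 1, where 1 is 120 mm, then the turn about the tool's z normalised to -1 to 1, where 1 is 45 degrees. A call has 1 to 5 rows; each row is the pose to reach, as a shift and turn from the pose commanded when the call began, along the tool's axes at that moment; what a row does not reach only later rows make up. A row lasts 1/8 s, in which the tool goes at most 62.5 mm and 10.7 degrees, less where a joint would pass 70% of its speed; a pose out of reach is approached as far as the arm can. A call with a number of a shift or a turn outside -1 to 1 is refused whole. A call with a gripper value outside its range is refused whole. The fingers move at their own pace and stop on an object; the grip force is fixed at half the most. Time passes only in rows, so rows that repeat a pose let the fingers close. It gives the time, the measured TCP pose, the force, the opening and the grip force at its end, in the units of the state.
- manip.state(): the state, without advancing time (a new reading comes with each control period).
- eyes.grab_frame(name): name is "side" or "top"; returns (picture, depth): 480x640x3 uint8, red, green, blue; 480x640 float32, m along the optical axis (not along the pixel's ray), 0 where there is no reading.
- eyes.camera_params(name): a dict with "fov_y" (degrees; the focal length in pixels is half the picture's height over the tangent of half this angle, whatever the lens; pixels are square), "cx", "cy" (the principal point, pixels), "D" ([k1, k2, p1, p2, k3] as OpenCV has them; the pictures are not rectified), "pose" (4x4, takes a point from camera to world coordinates). Camera axes: x right, y up, looking along -z (the intrinsics and any distortion apply to the point x, -y, -z); pixel columns grow to the right and rows downward; lengths in m; the calibration is good to about 2 mm. A picture is of the moment at which its call begins. camera_params takes no time and is no camera call.
- job_done(): hands the job in; it is judged then, once.
Trained networks look in the newest picture that a camera, given by its name, has taken for a name from the list of things; names that differ only in an ending like _2 or _b are one class to them, and where a whole thing is asked for, a point or a joint stands for the part that bears it (a point fixed in the world has none). Each returns a list of dicts, best first, with "p" (0 to 1); they miss things now and then, are a little off and sometimes report something else, mostly with a low value. They report only what shows in the picture. A call takes as long as a camera call. They do not tell look-alikes from the thing itself.
- models.regions_of(camera, label): "mask" (480x640 bool, what is visible of it) and "pixel" ([column, row] in pixels, amid what is visible of it).
The state is a dict: "time": time; "joint_pos": joint angles; "joint_vel": joint speeds; "joint_efforts": joint torques, N m; "tool_pos": TCP position; "tool_rot": TCP orientation; "contact_force": force on the tool from outside, world axes, zero at the start; "ft_torque": the same for the moment, N m; "gripper_width": opening from 0.0 (shut) to 1.0 (fully open); "grasp_force": force on a finger pad.
Only numpy, scipy, OpenCV 4.12 (cv2) and the standard library are available. Lean on these libraries where they do the work, as an engineer would, in place of code of your own. Each camera call takes 0.05 s, during which the arm holds its last target. There are 200 camera calls.

## Task

Set every steel mainspring barrel from the cork mat on the floor of the demagnetizer's sled, then slide the sled along its track until you feel it go tight against the hidden spring, without forcing it on more than about a centimetre, and back it off until it stands two centimetres clear of the brass rider that it pushed ahead. Turn the field dial until its pointer stands at the bold mark, press the red rocker switch on, and with it on draw the loaded sled all the way back to the right-hand end of its track. Then press the rocker off and put the barrels back on the cork mat, leaving the dial at its mark and the brass ratchet wheel, loupe and oil bottle alone.

Things in the scene. Friction and masses are not known exactly. Their poses are not given: they have to be found in the camera images.
- barrel1_center (a point): Centre (half-way up) of a steel mainspring barrel: a drum 42 mm across and 36 mm high with fine teeth round its foot, about 0.16 kg, loose, standing on the cork mat at the start; z is the drum's axis. Between two and four barrels are present; an absent one reads None.
- barrel2_center (a point): Centre (half-way up) of a steel mainspring barrel: a drum 42 mm across and 36 mm high with fine teeth round its foot, about 0.16 kg, loose, standing on the cork mat at the start; z is the drum's axis. Between two and four barrels are present; an absent one reads None.
- barrel3_center (a point): Centre (half-way up) of a steel mainspring barrel: a drum 42 mm across and 36 mm high with fine teeth round its foot, about 0.16 kg, loose, standing on the cork mat at the start; z is the drum's axis. Between two and four barrels are present; an absent one reads None.
- barrel4_center (a point): Centre (half-way up) of a steel mainspring barrel: a drum 42 mm across and 36 mm high with fine teeth round its foot, about 0.16 kg, loose, standing on the cork mat at the start; z is the drum's axis. Between two and four barrels are present; an absent one reads None.
- sled_in (a point): Centre of the sled's inner floor (6 mm above the housing's top). The sled is a square aluminium tray, 112 x 112 mm inside, with walls 4 mm thick that rise 6 mm above its floor, riding on the far part of the low cream housing (360 mm along the track, 265 mm across, top 50 mm above the counter). y points along the track, the way the sled travels (roughly the robot's left); -x is the side of the handle and the controls; z is up. Four barrels fit side by side, two by two.
- sled_handle (a point): Point in the sled's handle, 32 mm above the housing's top: an upright black bar on the sled's near (-x) side, 14 mm thick along the track (y), 24 mm in x, rising from 7 mm to 53 mm above the housing's top. It moves with the sled.
- sled_front (a point): Middle of the outer face of the sled's leading (+y) wall. y along the track.
- rider_face (a point): Middle of the brass rider's face that looks at the sled. The rider is a brass block 30 mm across the track, 8 mm along it and 10 mm high, with a thin pin on top, ahead of the sled on the same track. The sled pushes it along lightly (0.4 N); it stays where it is left, so it marks the furthest point the sled has reached. Its y distance from sled_front in the sled's frame is the clear gap between them (0 = touching).
- sled (a joint): Travel of the sled along its track in m, 0 against the stop at its right-hand end (fully back), at most 0.22. Sliding freely takes about 1.5 N plus a little drag; it stays where it is left.
- shoe (a joint): How far the hidden spring shoe, which makes the tight spot, is pushed in by the sled, in m: 0 while the sled runs free. It lies unseen inside the housing, somewhere between 0.09 and 0.15 m of sled travel. It resists with 4 N at the first touch, rising by 0.5 N per mm, on top of the sled's 1.5 N; it pushes the sled back if let go. Tight counts from 3 mm; above 14 mm the sled is being forced.
- dial (a joint): Angle of the field dial in rad, growing clockwise seen from above, range 0 to 4.7; turns stiffly (0.03 N m) and stays where it is left.
- dial_grip (a point): On the dial's vertical axis, 20 mm above the housing's top, at the height to grip. The dial is a black knob near the housing's near edge: a skirt 50 mm across and 8 mm high, with an upright grip bar on it, 42 mm long, 12 mm thick, from 8 mm to 28 mm above the housing's top. The bar lies along the line to the pointer.
- dial_pointer (a point): Tip of the dial's pointer, 27 mm from the axis, in line with the white stripe that marks one end of the grip bar; turns with the dial.
- scale_mark (a point): The bold mark on the white scale disc (88 mm across) round the dial, given 27 mm from the axis: a raised dark bar thicker than the thin ticks. The scale's turn differs from start to start. The dial is set when dial_pointer meets this point; at the start the mark lies 0.5 to 2.4 rad clockwise of the pointer.
- rocker (a joint): Angle of the red rocker switch in rad: 0 = off, 0.44 = fully on; takes about 2 N pressed at its end and stays where it is left.
- wheel: Bystander: brass ratchet wheel 66 mm across, 12 mm high at its hub, lying flat. Origin under its centre.
- loupe: Bystander: tarnished nickel loupe, 40 mm across, 34 mm high, standing. Origin under its centre.
- oil: Bystander: small amber oil bottle, 36 mm across, 60 mm high, standing. Origin under its centre.
- mat_top (a point): Centre of the top of the fixed cork mat on the counter, 300 mm (x) by 250 mm (y), top 3 mm above the counter; its z is up.
- rocker_on (a point): Top of the raised half of the red rocker (its +y half, in the sled's axes), the place to press down to switch on: 16 mm from the pivot. The rocker is 24 mm wide and 41 mm long along y, its pivot 9 mm above the housing's top, near the housing's near edge; when on, this point is about 11 mm above the housing's top.
- rocker_off (a point): Top of the rocker's other (-y) half, 16 mm from the pivot, which stands up while the switch is on: the place to press down to switch off; about 11 mm above the housing's top when off.
Not all that is in view belongs to the job. Leave any blue or purple look-alike of the part that bears barrel1_center alone.

How it is judged:
By the outcome, as a careful person would: the job done as asked, in the order asked, and still so for the second after the job is handed in, with the robot touching nothing.
Of barrel1, barrel2, barrel3, barrel4 only 2 to 4 are there at a start; the rules pass over those that are not, and their reading is None.
At some moment in a run one of barrel1, barrel2, barrel3, barrel4 may be knocked a few centimetres aside while the robot is not near it.
Once in a run the grip may slacken for a moment while it holds something.
It also fails if it takes over 210 s, if anything falls off the work surface, if the arm or the gripper's body presses on something with over 40 N, if the wrist force passes 120 N, or if a joint passes its speed limit or range.

## Working session

There is one attempt and no reset: what is moved stays moved. The work goes in short steps, Python scripts to look and compute and a tool call to move; the robot and the scene stay as the last step left them, time stands still between calls to the robot, and variables do not carry over. Pictures are saved under pics/ and viewed, at most 14 in all, crops included, and the job is handed in when it is done.

Besides the shell and the picture viewer there is one more tool, called after "Call:" as a command line: name --argument value ..., lists and objects as JSON in quotes. servo_tool: Moves the arm, as the interface text tells. Its arguments: {"type":"object","properties":{"motion":{"type":"array","items":{"type":"number","minimum":-1,"maximum":1}}},"required":["motion"]}

```bash
ls; mkdir -p pics; python3 - <<'E'
from plant import manip,eyes
import cv2
for n in("top","side"):
    p,d=eyes.grab_frame(n); cv2.imwrite(f"pics/{n}0.png",p[:,:,::-1])
    c=eyes.camera_params(n); print(n,c)
print(manip.state())
E
```

```text
pics
top {'fov_y': 51.909119335300794, 'cx': 314.0086377104916, 'cy': 247.52765152795166, 'D': array([-0.00643497,  0.        ,  0.        ,  0.        ,  0.        ]), 'pose': array([[-0.01814121,  0.99832826, -0.05487784,  0.52040167],
       [-0.99980313, -0.0185545 , -0.00703102, -0.0102126 ],
       [-0.00803749,  0.05473948,  0.99846832,  1.14586144],
       [ 0.        ,  0.        ,  0.        ,  1.        ]])}
side {'fov_y': 54.78254438296611, 'cx': 313.64724704728167, 'cy': 242.45890677897717, 'D': array([-0.09231589,  0.        ,  0.        ,  0.        ,  0.        ]), 'pose': array([[ 0.97077938,  0.18947258, -0.14726686,  0.41637487],
       [-0.23935944,  0.72064071, -0.65067966, -0.77229655],
       [-0.01715946,  0.66691611,  0.7449352 ,  0.94995087],
       [ 0.        ,  0.        ,  0.        ,  1.        ]])}
{'time': 0.1, 'joint_pos': array([-1.29397559e+00,  5.32949316e-02,  1.61417619e+00,  1.65690868e-05,
        1.47600190e+00, -1.18997051e-01]), 'joint_vel': array([-0.00093097,  0.0001545 , -0.00230604,  0.00185249, -0.00099322,
       -0.00017634]), 'joint_efforts': array([ 1.39667554e-04, -3.94906640e+01, -3.71363282e+01, -1.22014944e-04,
        3.92747606e-03, -1.84707631e-05]), 'tool_pos': array([ 0.24082577, -0.57611935,  0.23017178]), 'tool_rot': array([-9.37907026e-04,  9.80479596e-01,  1.96618609e-01, -6.58936288e-05]), 'contact_force': array([-1.02386658,  0.43195393,  0.5892085 ]), 'ft_torque': array([ 0.02244923, -0.01216906,  0.00680452]), 'grasp_force': 0.0, 'gripper_width': 0.9966544418669177}
```

View pics/top0.png

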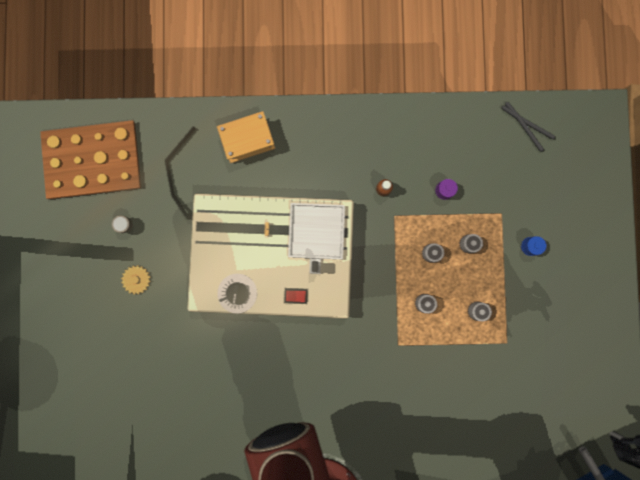

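View pics/side0.png

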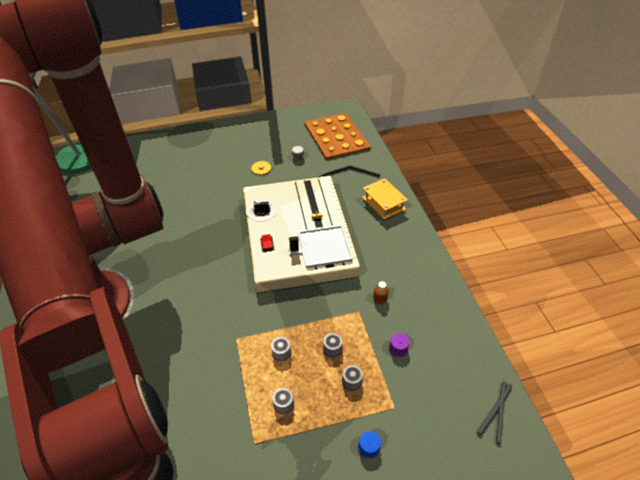

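Top view: housing spans px (190–352, 195–317). Four barrels are at (434,253), (473,244), (427,303) and (482,312). The sled is at (318,232), its handle at (316,267), the dial at (237,293) and the rocker at (296,296).

```bash
cat > h.py <<'E'
import numpy as np,cv2
from plant import manip,eyes,models
def ray(n,uv):
    c=eyes.camera_params(n); f=240/np.tan(np.radians(c['fov_y']/2))
    K=np.array([[f,0,c['cx']],[0,f,c['cy']],[0,0,1]])
    q=cv2.undistortPoints(np.array([[uv]],float),K,c['D'])[0,0]
    P=c['pose']; return P[:3,3],P[:3,:3]@np.array([q[0],-q[1],-1])
def onz(n,uv,z):
    o,d=ray(n,uv); return o+d*(z-o[2])/d[2]
def dep(n,uv,D):
    o,d=ray(n,uv); return o+d*D[int(round(uv[1])),int(round(uv[0]))]
def st():
    s=manip.state(); w,x,y,z=s['tool_rot']
    from scipy.spatial.transform import Rotation as R
    r=R.from_quat([x,y,z,w]).as_matrix()
    print('t',round(s['time'],2),'tcp',s['tool_pos'].round(4),'xax',r[:,0].round(3),'yax',r[:,1].round(3),'F',s['contact_force'].round(1),'w',round(s['gripper_width'],3),'gf',round(s['grasp_force'],1)); return s,r
E
python3 - <<'E'
from h import *
p,D=eyes.grab_frame('top')
for l in['barrel1_center','sled_in','sled_handle','rider_face','dial_grip','dial_pointer','scale_mark','rocker_on','loupe','oil','wheel']:
    for r in models.regions_of('top',l):
        if r['p']<.3: continue
        m=r['mask']; px=r['pixel']; ys,xs=np.nonzero(m); 
        print(l,round(r['p'],2),np.round(px,1),m.sum(),np.round([xs.mean(),ys.mean()],1),dep('top',px,D).round(3))
for uv in [(190,195),(193,198),(350,203),(348,313),(192,309),(205,265),(290,207),(345,207),(345,258),(290,258)]: print(uv,dep('top',uv,D).round(4))
c=p[185:325,180:360]; cv2.imwrite('pics/c1.png',cv2.resize(c,None,fx=4.2,fy=4.2,interpolation=cv2.INTER_CUBIC)[:,:,::-1])
st()
E
```

```text
barrel1_center 0.94 [534.4 242. ] 363 [532.8 245.5] [ 0.585 -0.499  0.035]
barrel1_center 0.89 [473.2 243.7] 327 [470.3 243.5] [ 0.583 -0.359  0.04 ]
barrel1_center 0.82 [442.5 187.6] 357 [445.2 188.7] [ 0.712 -0.296  0.035]
sled_in 0.68 [318.6 230. ] 3117 [316.5 232.7] [ 0.619 -0.013  0.058]
sled_handle 0.71 [317.7 231. ] 3121 [316.5 232.8] [ 0.617 -0.011  0.052]
rider_face 0.65 [296.  294.1] 200 [295.8 295.7] [0.478 0.039 0.061]
rider_face 0.64 [449.1 278.5] 12685 [449.1 279.3] [ 0.506 -0.313  0.001]
rider_face 0.56 [270.2 229.5] 50 [266.9 228.9] [0.623 0.094 0.051]
dial_grip 0.58 [239.  290.9] 404 [236.7 292.7] [0.488 0.162 0.071]
dial_pointer 0.82 [235.2 294.5] 383 [237.1 292.7] [0.481 0.169 0.082]
scale_mark 0.59 [244.6 299.4] 847 [237.6 293.8] [0.469 0.152 0.058]
rocker_on 0.57 [131.9 278.6] 576 [135.8 279.1] [0.519 0.418 0.013]
rocker_on 0.47 [298.3 296.1] 233 [296.5 295.8] [0.474 0.034 0.066]
loupe 0.62 [120.6 227.1] 274 [121.7 223.7] [0.636 0.437 0.033]
loupe 0.43 [269.2 228.3] 37 [266.7 229.1] [0.625 0.097 0.052]
oil 0.57 [383.9 189. ] 210 [383.3 187.2] [ 0.709 -0.161  0.05 ]
wheel 0.91 [132.6 278. ] 571 [135.9 279.2] [0.52  0.416 0.014]
wheel 0.63 [382.5 186.1] 204 [383.5 187.3] [ 0.715 -0.158  0.055]
(190, 195) [ 0.713   0.2878 -0.0043]
(193, 198) [0.7049 0.2794 0.0008]
(350, 203) [ 0.6787 -0.0847  0.0508]
(348, 313) [ 0.4347 -0.0748  0.0531]
(192, 309) [0.4492 0.2706 0.049 ]
(205, 265) [0.5462 0.2409 0.0497]
(290, 207) [0.6729 0.0498 0.0464]
(345, 207) [ 0.6697 -0.0733  0.0523]
(345, 258) [ 0.5561 -0.071   0.0484]
(290, 258) [0.5584 0.0515 0.0463]
t 0.7 tcp [ 0.241  -0.5767  0.2314] xax [ 0.923  0.386 -0.   ] yax [ 0.386 -0.923  0.   ] F [-0.2  0.5  0.4] w 1.0 gf 0.0
```

View pics/c1.png

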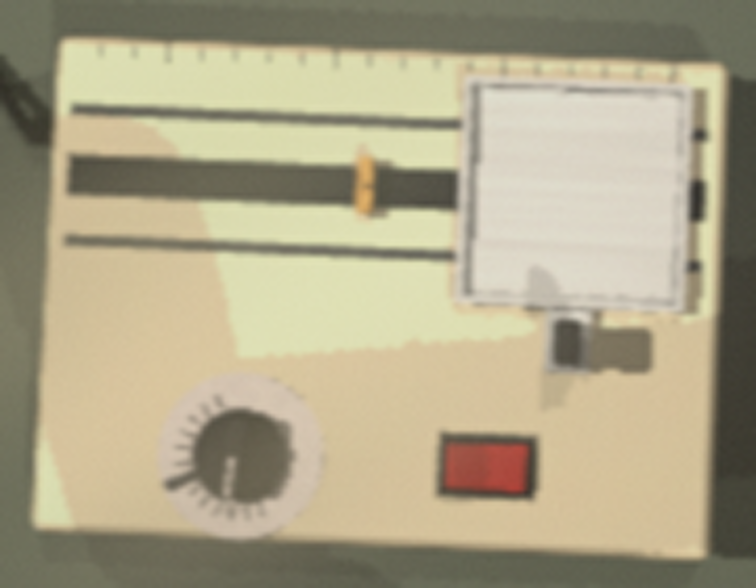

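Crop c1 (scale 4.2, origin (180,185)): the dial disc is centred at (241,455). The white stripe points down and slightly left, and the bold mark is at (180,482), about 60° clockwise of the pointer. The rocker is at (488,466), the handle top at (568,340), and the rider at (366,185).

```bash
cat >> h.py <<'E'
def barrels(n='top',box=(395,215,508,345),zmin=.028,zt=.039):
    p,D=eyes.grab_frame(n)
    Z=np.zeros((480,640)); x0,y0,x1,y1=box
    for v in range(y0,y1):
        for u in range(x0,x1): Z[v,u]=dep(n,(u,v),D)[2]
    m=((Z>zmin)&(Z<zmin+.04)).astype(np.uint8); m=cv2.morphologyEx(m,cv2.MORPH_OPEN,np.ones((3,3)))
    k,_,S,C=cv2.connectedComponentsWithStats(m)
    for i in range(1,k):
        if S[i,4]>60: print('barrel px',C[i].round(1),S[i,4],onz(n,C[i],zt).round(4))
    return p
E
python3 - <<'E'
from h import *
barrels()
cr=lambda x,y,z: onz('top',(180+x/4.2-.4,185+y/4.2-.4),z)
k=dict(TL=(62,40),TR=(724,65),BL=(33,527),BR=(705,555)); k={a:cr(*b,.05)[:2] for a,b in k.items()}
for a,b in k.items(): print(a,b.round(4))
ang=lambda v: np.degrees(np.arctan2(v[1],v[0])).round(2)
print('yaw x:',ang(k['TL']-k['BL']),ang(k['TR']-k['BR']),'y:',ang(k['TL']-k['TR'])-90,ang(k['BL']-k['BR'])-90)
print('slot yaw',ang(cr(75,240,.05)-cr(455,256,.05))-90,ang(cr(75,109,.05)-cr(455,125,.05))-90)
print('mat', [onz('top',c,.003)[:2].round(3) for c in [(395,215),(502,213),(507,344),(398,345)]])
for n,q in dict(handletop=(568,340,.103),dial=(241,455,.052),rider=(366,185,.06),riderR=(376,185,.055),rockR=(520,466,.059),rockL=(458,466,.062),stripe_out=(228,495,.078),stripe_in=(233,460,.078),mark_out=(167,486,.051),mark_in=(195,475,.051),s1=(462,72,.062),s2=(702,86,.062),s3=(697,312,.062),s4=(455,303,.062)).items(): print(n,cr(*q).round(4))
E
```

```text
Traceback (most recent call last):
  File "h.py", line 21, in barrels
    for u in range(x0,x1): Z[v,u]=dep(n,(u,v),D)[2]
                                  ~~~^^^^^^^^^^^
  File "h.py", line 11, in dep
    o,d=ray(n,uv); return o+d*D[int(round(uv[1])),int(round(uv[0]))]
        ~~~^^^^^^
  File "h.py", line 4, in ray
    c=eyes.camera_params(n); f=240/np.tan(np.radians(c['fov_y']/2))
ValueError: time passes only in moves, steps and waits
```

```bash
python3 - <<'E'
s=open('h.py').read()
s=s.replace("def ray(n,uv):\n    c=eyes.camera_params(n)","CP={}\ndef cam(n):\n    if n not in CP: CP[n]=eyes.camera_params(n)\n    return CP[n]\ndef ray(n,uv):\n    c=cam(n)")
open('h.py','w').write(s)
E
cat > m.py <<'E'
from h import *
barrels()
cr=lambda x,y,z: onz('top',(180+x/4.2-.4,185+y/4.2-.4),z)
k=dict(TL=(62,40),TR=(724,65),BL=(33,527),BR=(705,555)); k={a:cr(*b,.05)[:2] for a,b in k.items()}
for a,b in k.items(): print(a,b.round(4))
ang=lambda v: np.degrees(np.arctan2(v[1],v[0])).round(2)
print('yaw x:',ang(k['TL']-k['BL']),ang(k['TR']-k['BR']),'y:',ang(k['TL']-k['TR'])-90,ang(k['BL']-k['BR'])-90)
print('slot yaw',ang(cr(75,240,.05)-cr(455,256,.05))-90,ang(cr(75,109,.05)-cr(455,125,.05))-90)
print('mat', [onz('top',c,.003)[:2].round(3) for c in [(395,215),(502,213),(507,344),(398,345)]])
for n,q in dict(handletop=(568,340,.103),dial=(241,455,.052),rider=(366,185,.06),riderR=(376,185,.055),rockR=(520,466,.059),rockL=(458,466,.062),stripe_out=(228,495,.078),stripe_in=(233,460,.078),mark_out=(167,486,.051),mark_in=(195,475,.051),s1=(462,72,.062),s2=(702,86,.062),s3=(697,312,.062),s4=(455,303,.062)).items(): print(n,cr(*q).round(4))
E
python3 m.py
```

```text
barrel px [471.9 242.8] 288 [ 0.5854 -0.357   0.039 ]
barrel px [433.2 252.2] 283 [ 0.5657 -0.2697  0.039 ]
barrel px [426.1 303.4] 277 [ 0.4518 -0.2502  0.039 ]
barrel px [480.5 311.5] 293 [ 0.4315 -0.3708  0.039 ]
TL [0.7057 0.2639]
TR [ 0.6853 -0.0893]
BL [0.447  0.2805]
BR [ 0.4262 -0.0736]
yaw x: -3.67 -3.48 y: -3.2900000000000063 -3.3599999999999994
slot yaw -3.480000000000004 -3.530000000000001
mat [array([ 0.656, -0.192]), array([ 0.655, -0.441]), array([ 0.354, -0.441]), array([ 0.356, -0.191])]
handletop [ 0.5395 -0.0039  0.103 ]
dial [0.483  0.1698 0.052 ]
rider [0.6238 0.1012 0.06  ]
riderR [0.6242 0.0964 0.055 ]
rockR [0.4749 0.0226 0.059 ]
rockL [0.4756 0.0549 0.062 ]
stripe_out [0.4635 0.1724 0.078 ]
stripe_in [0.4814 0.1697 0.078 ]
mark_out [0.4674 0.2092 0.051 ]
mark_in [0.4729 0.1944 0.051 ]
s1 [0.6825 0.0496 0.062 ]
s2 [ 0.6726 -0.0767  0.062 ]
s3 [ 0.5537 -0.0714  0.062 ]
s4 [0.5607 0.0552 0.062 ]
```

```bash
cat >> h.py <<'E'
def plan(wps,start=None):
    """wps: (x,y,z,yaw_of_tool_y_deg or None,opening,hold_rows). prints calls"""
    s,r=st(); p=np.array(s['tool_pos']) if start is None else np.array(start[:3])
    yaw=np.degrees(np.arctan2(r[1,1],r[0,1])) if start is None else start[3]
    for x,y,z,yw,op,hold in wps:
        T=np.array([x,y,z]); yw=yaw if yw is None else yw
        first=True
        while first or np.abs(T-p).max()>.0012 or abs((yw-yaw+180)%360-180)>.5:
            a=np.radians(yaw); Y=np.array([np.cos(a),np.sin(a),0]); X=np.array([-Y[1],Y[0],0]); B=np.c_[X,Y,[0,0,-1]]
            d=B.T@(T-p); L=np.abs(d).max(); f=min(1,.12/L) if L>0 else 1
            t=-((yw-yaw+180)%360-180); tt=np.clip(t,-42,42)
            m=np.round(d*f/.12,2); tr=round(tt/45,2)
            n=max(int(np.ceil(max(np.linalg.norm(m)*120/62.5,abs(tr)*45/10.7)+.15)),1)
            last=f==1 and abs(t)<=42
            n=min(5,n+(hold if last else 0))
            print(f"n{n} row [{op}, {m[0]:g}, {m[1]:g}, {m[2]:g}, {tr:g}]")
            p=p+B@(m*.12); yaw=yaw-tr*45; first=False
            if not m.any() and not tr: break
        print('   -> at',p.round(4),round(yaw,1))
E
python3 - <<'E'
from h import *
plan([(.566,-.270,.13,-48.5,1,0),(.566,-.270,.007,None,1,1),(.566,-.270,.007,None,-1,4),(.566,-.270,.14,None,-1,0),(.6442,-.0407,.14,None,-1,1)])
E
```

```text
t 0.8 tcp [ 0.241  -0.5767  0.2313] xax [ 0.923  0.386 -0.   ] yax [ 0.386 -0.923  0.   ] F [-0.3  0.4  0. ] w 1.0 gf 0.0
n3 row [1, 1, -0.38, 0.24, -0.42]
n3 row [1, 1, -0.03, 0.23, 0]
n3 row [1, 1, -0.03, 0.23, 0]
n2 row [1, 0.65, -0.02, 0.14, 0]
   -> at [ 0.5656 -0.2701  0.1305] -48.4
n3 row [1, 0, 0, 1, -0]
n2 row [1, 0, 0, 0.03, -0]
   -> at [ 0.5656 -0.2701  0.0069] -48.4
n5 row [-1, 0, 0, -0, -0]
   -> at [ 0.5656 -0.2701  0.0069] -48.4
n3 row [-1, 0, 0, -1, -0]
n1 row [-1, 0, 0, -0.11, -0]
   -> at [ 0.5656 -0.2701  0.1401] -48.4
n3 row [-1, 1, -0.57, 0, -0]
n3 row [-1, 0.76, -0.43, 0, -0]
   -> at [ 0.644  -0.0402  0.1401] -48.4
```

Call:
servo_tool --motion '[1, 1, -0.38, 0.24, -0.42, 1, 1, -0.38, 0.24, -0.42, 1, 1, -0.38, 0.24, -0.42]'

```text
time: 1.18
tool_pos: [0.3359, -0.4853, 0.201]
tool_rot: [-0.001, 0.934, 0.357, 0.0]
contact_force: [0.4, -0.2, 0.3]
gripper_width: 0.998
grasp_force: 0.0
```

Call:
servo_tool --motion '[1, 1, -0.03, 0.23, 0, 1, 1, -0.03, 0.23, 0, 1, 1, -0.03, 0.23, 0]'

```text
time: 1.55
tool_pos: [0.4228, -0.4036, 0.1737]
tool_rot: [-0.001, 0.934, 0.357, -0.0]
contact_force: [-1.3, -0.4, 0.3]
gripper_width: 1.004
grasp_force: 0.0
```

Call:
servo_tool --motion '[1, 1, -0.03, 0.23, 0, 1, 1, -0.03, 0.23, 0, 1, 1, -0.03, 0.23, 0]'

```text
time: 1.92
tool_pos: [0.5098, -0.3223, 0.1464]
tool_rot: [-0.001, 0.934, 0.356, -0.0]
contact_force: [-0.9, 0.2, -0.9]
gripper_width: 1.002
grasp_force: 0.0
```

Call:
servo_tool --motion '[1, 0.65, -0.02, 0.14, 0, 1, 0.65, -0.02, 0.14, 0, 1, 0.65, -0.02, 0.14, 0]'

```text
time: 2.3
tool_pos: [0.5654, -0.2711, 0.1307]
tool_rot: [0.0, 0.935, 0.355, -0.0]
contact_force: [0.1, -0.2, 0.9]
gripper_width: 0.998
grasp_force: 0.0
```

```bash
python3 - <<'E'
from h import *
barrels()
plan([(.566,-.270,.007,-48.5,1,1),(.566,-.270,.007,None,-1,4),(.566,-.270,.14,None,-1,0),(.6442,-.0407,.14,None,-1,1)])
E
```

```text
barrel px [430.9 250.7] 194 [ 0.5692 -0.2646  0.039 ]
t 2.35 tcp [ 0.5651 -0.2716  0.1309] xax [ 0.749  0.663 -0.001] yax [ 0.663 -0.749  0.001] F [0.7 0.2 1.2] w 1.002 gf 0.0
n3 row [1, 0.01, -0.01, 1, 0]
n2 row [1, 0, 0, 0.03, 0]
   -> at [ 0.5652 -0.2699  0.0073] -48.5
n5 row [-1, 0, 0, 0, -0]
   -> at [ 0.5652 -0.2699  0.0073] -48.5
n3 row [-1, 0, 0, -1, -0]
n1 row [-1, 0, 0, -0.11, -0]
   -> at [ 0.5652 -0.2699  0.1405] -48.5
n3 row [-1, 1, -0.56, 0, -0]
n3 row [-1, 0.76, -0.43, 0, -0]
   -> at [ 0.6446 -0.041   0.1405] -48.5
```

Call:
servo_tool --motion '[1, 0, 0, 0.5, 0, 1, 0, 0, 1, 0, 1, 0, 0, 1, 0]'

```text
time: 2.72
tool_pos: [0.5603, -0.2692, 0.005]
tool_rot: [-0.005, 0.935, 0.354, -0.004]
contact_force: [0.6, 0.1, 0.0]
gripper_width: 1.002
grasp_force: 0.0
```

Call:
servo_tool --motion '[1, 0, 0, 0.03, 0, -1, 0, 0, 0.03, 0, -1, 0, 0, 0.03, 0, -1, 0, 0, 0.03, 0, -1, 0, 0, 0.03, 0]'

```text
time: 3.35
tool_pos: [0.5672, -0.2711, 0.0094]
tool_rot: [0.002, 0.935, 0.355, 0.001]
contact_force: [-1.1, 1.8, 6.2]
gripper_width: 0.473
grasp_force: 61.0
```

Call:
servo_tool --motion '[-1, 0, 0, -1, 0, -1, 0, 0, -1, 0, -1, 0, 0, -1, 0]'

```text
time: 3.72
tool_pos: [0.5693, -0.2722, 0.1343]
tool_rot: [0.005, 0.935, 0.355, 0.004]
contact_force: [0.5, -0.3, -2.1]
gripper_width: 0.47
grasp_force: 61.6
```

Call:
servo_tool --motion '[-1, 1, -0.57, 0, 0, -1, 1, -0.57, 0, 0, -1, 1, -0.57, 0, 0]'

```text
time: 4.1
tool_pos: [0.6095, -0.1356, 0.1249]
tool_rot: [-0.001, 0.934, 0.357, -0.001]
contact_force: [1.1, -0.0, -2.9]
gripper_width: 0.473
grasp_force: 61.6
```

Call:
servo_tool --motion '[-1, 0.76, -0.43, 0, 0, -1, 0.76, -0.43, 0, 0, -1, 0.76, -0.43, 0, 0, -1, 0.76, -0.43, 0, 0]'

```text
time: 4.6
tool_pos: [0.6432, -0.0408, 0.1257]
tool_rot: [-0.0, 0.935, 0.355, -0.001]
contact_force: [-0.4, -0.4, -1.9]
gripper_width: 0.474
grasp_force: 61.6
```

```bash
python3 - <<'E'
from h import *
plan([(.6442,-.0407,.062,-48.5,-1,2)])
E
```

```text
t 4.6 tcp [ 0.6432 -0.0408  0.1257] xax [ 0.748  0.664 -0.002] yax [ 0.664 -0.748 -0.001] F [-0.4 -0.4 -1.9] w 0.474 gf 61.6
n4 row [-1, 0.01, 0, 0.53, 0]
   -> at [ 0.6441 -0.04    0.0621] -48.4
```

Call:
servo_tool --motion '[-1, 0, 0, 0.35, 0, -1, 0, 0, 0.52, 0, -1, 0, 0, 0.52, 0, -1, 0, 0, 0.52, 0]'

```text
time: 5.1
tool_pos: [0.6437, -0.041, 0.0643]
tool_rot: [-0.0, 0.935, 0.354, -0.0]
contact_force: [-0.6, -0.2, -1.9]
gripper_width: 0.476
grasp_force: 61.6
```

Call:
servo_tool --motion '[0.4, 0, 0, 0, 0, 0.4, 0, 0, 0, 0, 0.4, 0, 0, 0, 0, 0.4, 0, 0, -0.3, 0, 0.4, 0, 0, -0.7, 0]'

```text
time: 5.72
tool_pos: [0.6427, -0.0399, 0.1476]
tool_rot: [-0.001, 0.935, 0.355, -0.002]
contact_force: [1.1, 1.0, 0.8]
gripper_width: 0.702
grasp_force: 0.0
```

```bash
python3 - <<'E'
from h import *
# next: barrel1 -> slot (-,+)
plan([(.585,-.3575,.13,-48.5,1,1),(.585,-.3575,.010,None,1,1),(.585,-.3575,.01,None,-1,4),(.585,-.3575,.13,None,-1,0),(.5898,.0207,.13,None,-1,1),(.5898,.0207,.064,None,-1,2)])
E
```

```text
t 5.72 tcp [ 0.6427 -0.0399  0.1476] xax [ 0.748  0.664 -0.002] yax [ 0.664 -0.748 -0.003] F [1.1 1.  0.8] w 0.702 gf 0.0
n3 row [1, -1, 0.78, 0.07, 0]
n3 row [1, -1, 0.79, 0.07, 0]
n2 row [1, -0.12, 0.09, 0.01, 0]
   -> at [ 0.5846 -0.3577  0.1296] -48.4
n4 row [1, 0, 0, 1, -0]
   -> at [ 0.5846 -0.3577  0.0096] -48.4
n5 row [-1, 0, 0, -0, -0]
   -> at [ 0.5846 -0.3577  0.0096] -48.4
n3 row [-1, 0, 0, -1, -0]
   -> at [ 0.5846 -0.3577  0.1296] -48.4
n3 row [-1, 0.91, -1, -0, -0]
n3 row [-1, 0.91, -1, -0, -0]
n3 row [-1, 0.31, -0.33, -0, -0]
   -> at [0.5902 0.021  0.1296] -48.4
n4 row [-1, -0, -0, 0.55, -0]
   -> at [0.5902 0.021  0.0636] -48.4
```

Call:
servo_tool --motion '[1, -1, 0.78, 0.07, 0, 1, -1, 0.78, 0.07, 0, 1, -1, 0.78, 0.07, 0]'

```text
time: 6.1
tool_pos: [0.6156, -0.1926, 0.1404]
tool_rot: [0.0, 0.935, 0.354, 0.0]
contact_force: [-0.3, -0.3, 0.1]
gripper_width: 0.999
grasp_force: 0.0
```

Call:
servo_tool --motion '[1, -1, 0.79, 0.07, 0, 1, -1, 0.79, 0.07, 0, 1, -1, 0.79, 0.07, 0]'

```text
time: 6.48
tool_pos: [0.5885, -0.3435, 0.1317]
tool_rot: [0.0, 0.935, 0.354, -0.0]
contact_force: [0.1, -0.4, -0.2]
gripper_width: 0.999
grasp_force: 0.0
```

Call:
servo_tool --motion '[1, -0.12, 0.09, 0, 0, 1, -0.12, 0.09, 0, 0, 1, -0.12, 0.09, 0.4, 0, 1, -0.12, 0.09, 0.8, 0, 1, -0.12, 0.09, 1, 0]'

```text
time: 7.1
tool_pos: [0.5848, -0.3551, 0.0084]
tool_rot: [-0.002, 0.935, 0.356, -0.001]
contact_force: [-0.4, -0.1, -0.1]
gripper_width: 1.0
grasp_force: 0.0
```

Call:
servo_tool --motion '[1, 0, 0, 0, 0, -1, 0, 0, 0, 0, -1, 0, 0, 0, 0, -1, 0, 0, 0, 0, -1, 0, 0, 0, 0]'

```text
time: 7.72
tool_pos: [0.5875, -0.3592, 0.0145]
tool_rot: [0.002, 0.935, 0.355, 0.001]
contact_force: [0.9, 0.6, 5.4]
gripper_width: 0.477
grasp_force: 61.4
```

Call:
servo_tool --motion '[-1, 0, 0, -0.5, 0, -1, 0, 0, -1, 0, -1, 0, 0, -1, 0]'

```text
time: 8.1
tool_pos: [0.5893, -0.3607, 0.1401]
tool_rot: [0.006, 0.935, 0.355, 0.004]
contact_force: [0.4, 0.1, -1.1]
gripper_width: 0.471
grasp_force: 61.3
```

Call:
servo_tool --motion '[-1, 0.91, -1, 0, 0, -1, 0.91, -1, 0, 0, -1, 0.91, -1, 0, 0]'

```text
time: 8.48
tool_pos: [0.5866, -0.1928, 0.1299]
tool_rot: [-0.001, 0.935, 0.355, -0.001]
contact_force: [-0.1, -0.1, -1.4]
gripper_width: 0.474
grasp_force: 61.4
```

Call:
servo_tool --motion '[-1, 0.91, -1, 0, 0, -1, 0.91, -1, 0, 0, -1, 0.91, -1, 0, 0]'

```text
time: 8.85
tool_pos: [0.5886, -0.0307, 0.1301]
tool_rot: [-0.001, 0.935, 0.356, -0.001]
contact_force: [0.4, -0.3, -1.4]
gripper_width: 0.472
grasp_force: 61.4
```

Call:
servo_tool --motion '[-1, 0.31, -0.33, 0, 0, -1, 0.31, -0.33, 0, 0, -1, 0.31, -0.33, 0, 0, -1, 0.31, -0.33, 0, 0]'

```text
time: 9.35
tool_pos: [0.5913, 0.0196, 0.1312]
tool_rot: [-0.0, 0.935, 0.354, -0.0]
contact_force: [-0.6, 0.4, -1.1]
gripper_width: 0.471
grasp_force: 61.4
```

```bash
python3 - <<'E'
from h import *
p=barrels(); cv2.imwrite('pics/t2.png',p[:,:,::-1])
barrels(box=(285,195,352,265),zmin=.08,zt=.092)
plan([(.5898,.0207,.070,-48.5,-1,2)])
E
```

```text
barrel px [426.2 303.5] 284 [ 0.4516 -0.2505  0.039 ]
barrel px [480.2 311.5] 293 [ 0.4316 -0.3702  0.039 ]
t 9.45 tcp [0.5915 0.0196 0.1315] xax [ 0.749  0.662 -0.   ] yax [ 0.662 -0.749 -0.   ] F [ 0.4 -0.6 -1.4] w 0.472 gf 61.4
n4 row [-1, -0, -0.02, 0.51, -0]
   -> at [0.5899 0.0214 0.0703] -48.5
```

Call:
servo_tool --motion '[-1, 0, -0.02, 0.3, 0, -1, 0, -0.02, 0.5, 0, -1, 0, -0.02, 0.53, 0, -1, 0, -0.02, 0.53, 0]'

```text
time: 9.95
tool_pos: [0.5902, 0.022, 0.0684]
tool_rot: [0.0, 0.935, 0.355, 0.0]
contact_force: [-0.7, -0.1, -1.1]
gripper_width: 0.468
grasp_force: 61.4
```

Call:
servo_tool --motion '[-1, 0, 0, 0.02, 0, -1, 0, 0, 0.02, 0]'

```text
time: 10.2
tool_pos: [0.5907, 0.0222, 0.0673]
tool_rot: [0.001, 0.935, 0.355, 0.001]
contact_force: [-1.8, -0.8, 3.9]
gripper_width: 0.475
grasp_force: 41.9
```

Call:
servo_tool --motion '[0.4, 0, 0, 0, 0, 0.4, 0, 0, 0, 0, 0.4, 0, 0, 0, 0, 0.4, 0, 0, -0.3, 0, 0.4, 0, 0, -0.7, 0]'

```text
time: 10.82
tool_pos: [0.5885, 0.0227, 0.1485]
tool_rot: [-0.001, 0.935, 0.355, -0.002]
contact_force: [-0.1, -0.6, 0.3]
gripper_width: 0.7
grasp_force: 0.0
```

```bash
python3 - <<'E'
from h import *
print(manip.state()['joint_pos'].round(2))
plan([(.452,-.2505,.13,41.5,1,1),(.452,-.2505,.010,None,1,1)])
plan([(.452,-.2505,.13,-138.5,1,1),(.452,-.2505,.010,None,1,1)])
E
```

```text
[-0.09  0.04  1.77  0.    1.34  0.76]
t 10.82 tcp [0.5885 0.0227 0.1485] xax [ 0.748  0.664 -0.003] yax [ 0.664 -0.748 -0.003] F [-0.1 -0.6  0.3] w 0.7 gf 0.0
n5 row [1, -1, 0.4, 0.07, -0.93]
n5 row [1, -1, -0.36, 0.06, -0.93]
n2 row [1, -0.19, -0.36, 0.02, -0.14]
   -> at [ 0.4518 -0.2507  0.1305] 41.6
n3 row [1, 0, 0, 1, -0]
   -> at [ 0.4518 -0.2507  0.0105] 41.6
t 10.82 tcp [0.5885 0.0227 0.1485] xax [ 0.748  0.664 -0.003] yax [ 0.664 -0.748 -0.003] F [-0.1 -0.6  0.3] w 0.7 gf 0.0
n5 row [1, -1, 0.4, 0.07, 0.93]
n5 row [1, -0.49, 1, 0.06, 0.93]
n2 row [1, 0.09, 0.34, 0.02, 0.14]
   -> at [ 0.4518 -0.2501  0.1305] -138.4
n3 row [1, 0, 0, 1, -0]
   -> at [ 0.4518 -0.2501  0.0105] -138.4
```

Call:
servo_tool --motion '[1, -1, 0.4, 0.07, -0.93, 1, -1, 0.4, 0.07, -0.93, 1, -1, 0.4, 0.07, -0.93, 1, -1, 0.4, 0.07, -0.93, 1, -1, 0.4, 0.07, -0.93]'

```text
time: 11.45
tool_pos: [0.5319, -0.0932, 0.1412]
tool_rot: [-0.0, 0.747, 0.665, 0.0]
contact_force: [0.2, -0.8, -0.1]
gripper_width: 0.999
grasp_force: 0.0
```

Call:
servo_tool --motion '[1, -1, -0.36, 0.06, -0.93, 1, -1, -0.36, 0.06, -0.93, 1, -1, -0.36, 0.06, -0.93, 1, -1, -0.36, 0.06, -0.93, 1, -1, -0.36, 0.06, -0.93]'

```text
time: 12.08
tool_pos: [0.4754, -0.2072, 0.134]
tool_rot: [-0.0, 0.461, 0.887, 0.0]
contact_force: [0.1, 0.5, -0.5]
gripper_width: 1.003
grasp_force: 0.0
```

Call:
servo_tool --motion '[1, -0.19, -0.36, 0.02, -0.14, 1, -0.19, -0.36, 0.02, -0.14, 1, -0.19, -0.36, 0.5, -0.14, 1, -0.19, -0.36, 0.9, -0.14, 1, -0.19, -0.36, 1, -0.14]'

```text
time: 12.7
tool_pos: [0.4512, -0.2481, 0.0106]
tool_rot: [-0.004, 0.411, 0.912, 0.001]
contact_force: [1.0, -0.6, 0.2]
gripper_width: 1.005
grasp_force: 0.0
```

Call:
servo_tool --motion '[1, 0, 0, 0.02, 0, -1, 0, 0, 0.02, 0, -1, 0, 0, 0.02, 0, -1, 0, 0, 0.02, 0, -1, 0, 0, 0.02, 0]'

```text
time: 13.32
tool_pos: [0.4547, -0.252, 0.0138]
tool_rot: [0.002, 0.41, 0.912, -0.0]
contact_force: [0.0, -0.5, 6.5]
gripper_width: 0.47
grasp_force: 61.0
```

Call:
servo_tool --motion '[-1, 0, 0, -0.5, 0, -1, 0, 0, -1, 0, -1, 0, 0, -1, 0]'

```text
time: 13.7
tool_pos: [0.4567, -0.2533, 0.1386]
tool_rot: [0.006, 0.41, 0.912, -0.001]
contact_force: [-0.3, -1.1, -1.5]
gripper_width: 0.472
grasp_force: 61.1
```

```bash
python3 - <<'E'
from h import *
barrels(box=(285,195,352,265),zmin=.078,zt=.092)
plan([(.6477,.0172,.13,41.5,-1,1),(.6477,.0172,.067,None,-1,1)])
E
```

```text
barrel px [332.  217.8] 296 [ 0.6415 -0.0426  0.092 ]
barrel px [303.1 242.7] 290 [0.5891 0.0204 0.092 ]
t 13.75 tcp [ 0.4548 -0.252   0.135 ] xax [-0.663  0.748 -0.006] yax [0.748 0.664 0.001] F [-0.6  0.5 -2.4] w 0.471 gf 61.1
n3 row [-1, 0.23, 1, 0.02, 0]
n3 row [-1, 0.23, 1, 0.01, 0]
n3 row [-1, 0.15, 0.69, 0.01, 0]
   -> at [0.6477 0.017  0.1302] 41.6
n3 row [-1, 0, 0, 0.53, -0]
   -> at [0.6477 0.017  0.0666] 41.6
```

Call:
servo_tool --motion '[-1, 0.23, 1, 0, 0, -1, 0.23, 1, 0, 0, -1, 0.23, 1, 0, 0]'

```text
time: 14.12
tool_pos: [0.5247, -0.1469, 0.1292]
tool_rot: [-0.002, 0.408, 0.913, 0.0]
contact_force: [0.1, -0.7, -1.6]
gripper_width: 0.472
grasp_force: 61.4
```

Call:
servo_tool --motion '[-1, 0.23, 1, 0, 0, -1, 0.23, 1, 0, 0, -1, 0.23, 1, 0, 0]'

```text
time: 14.5
tool_pos: [0.5961, -0.0479, 0.1295]
tool_rot: [-0.002, 0.408, 0.913, -0.0]
contact_force: [-0.1, -1.7, -1.3]
gripper_width: 0.471
grasp_force: 61.7
```

Call:
servo_tool --motion '[-1, 0.15, 0.69, 0, 0, -1, 0.15, 0.69, 0, 0, -1, 0.15, 0.69, 0, 0, -1, 0.15, 0.69, 0, 0]'

```text
time: 15.0
tool_pos: [0.6451, 0.0167, 0.1308]
tool_rot: [-0.001, 0.411, 0.912, -0.001]
contact_force: [-0.5, 0.6, -0.7]
gripper_width: 0.47
grasp_force: 62.0
```

```bash
python3 - <<'E'
from h import *
barrels()
plan([(.6477,.0172,.068,41.5,-1,1)])
E
```

```text
barrel px [480.4 311.5] 298 [ 0.4317 -0.3705  0.039 ]
t 15.05 tcp [0.6452 0.0166 0.1311] xax [-0.662  0.749  0.001] yax [ 0.749  0.662 -0.001] F [-0.6 -0.  -1.4] w 0.472 gf 62.0
n3 row [-1, -0.01, 0.02, 0.53, -0]
   -> at [0.6477 0.0173 0.0675] 41.5
```

Call:
servo_tool --motion '[-1, 0, 0.02, 0.3, 0, -1, 0, 0.02, 0.5, 0, -1, 0, 0.02, 0.53, 0, -1, 0, 0.02, 0.55, 0, -1, 0, 0.02, 0.55, 0]'

```text
time: 15.68
tool_pos: [0.6483, 0.0191, 0.0668]
tool_rot: [0.001, 0.41, 0.912, 0.0]
contact_force: [-0.9, -1.6, 1.4]
gripper_width: 0.471
grasp_force: 62.3
```

Call:
servo_tool --motion '[0.4, 0, 0, 0, 0, 0.4, 0, 0, 0, 0, 0.4, 0, 0, 0, 0, 0.4, 0, 0, -0.3, 0, 0.4, 0, 0, -0.7, 0]'

```text
time: 16.3
tool_pos: [0.6466, 0.0199, 0.1486]
tool_rot: [-0.002, 0.41, 0.912, -0.001]
contact_force: [1.1, 0.0, -0.2]
gripper_width: 0.699
grasp_force: 0.0
```

```bash
python3 - <<'E'
from h import *
plan([(.432,-.3705,.13,41.5,1,1),(.432,-.3705,.010,None,1,1),(.432,-.3705,.13,None,-1,1),(.5863,-.0372,.13,None,-1,1)])
E
```

```text
t 16.3 tcp [0.6466 0.0199 0.1486] xax [-0.664  0.748  0.003] yax [ 0.748  0.664 -0.003] F [ 1.1  0.  -0.2] w 0.699 gf 0.0
n3 row [1, -0.36, -1, 0.04, 0]
n3 row [1, -0.35, -1, 0.05, 0]
n3 row [1, -0.36, -1, 0.04, 0]
n3 row [1, -0.18, -0.5, 0.02, 0]
   -> at [ 0.432  -0.371   0.1306] 41.6
n3 row [1, 0, 0, 1, -0]
   -> at [ 0.432  -0.371   0.0106] 41.6
n4 row [-1, 0, 0, -1, -0]
   -> at [ 0.432  -0.371   0.1306] 41.6
n3 row [-1, 0.44, 1, 0, -0]
n3 row [-1, 0.44, 1, 0, -0]
n3 row [-1, 0.35, 0.81, 0, -0]
   -> at [ 0.5863 -0.0368  0.1306] 41.6
```

Call:
servo_tool --motion '[1, -0.36, -1, 0.04, 0, 1, -0.36, -1, 0.04, 0, 1, -0.36, -1, 0.04, 0]'

```text
time: 16.68
tool_pos: [0.5853, -0.095, 0.1447]
tool_rot: [-0.0, 0.412, 0.911, -0.0]
contact_force: [0.6, -0.2, 0.5]
gripper_width: 0.997
grasp_force: 0.0
```

Call:
servo_tool --motion '[1, -0.35, -1, 0.05, 0, 1, -0.35, -1, 0.05, 0, 1, -0.35, -1, 0.05, 0]'

```text
time: 17.05
tool_pos: [0.5238, -0.2055, 0.1387]
tool_rot: [-0.0, 0.412, 0.911, -0.0]
contact_force: [0.4, 0.9, 0.4]
gripper_width: 0.996
grasp_force: 0.0
```

Call:
servo_tool --motion '[1, -0.36, -1, 0.04, 0, 1, -0.36, -1, 0.04, 0, 1, -0.36, -1, 0.04, 0]'

```text
time: 17.42
tool_pos: [0.4633, -0.3172, 0.1342]
tool_rot: [0.0, 0.412, 0.911, -0.0]
contact_force: [0.4, 0.6, -0.5]
gripper_width: 1.0
grasp_force: 0.0
```

Call:
servo_tool --motion '[1, -0.18, -0.5, 0, 0, 1, -0.18, -0.5, 0, 0, 1, -0.18, -0.5, 0.5, 0, 1, -0.18, -0.5, 0.9, 0, 1, -0.18, -0.5, 1, 0]'

```text
time: 18.05
tool_pos: [0.4326, -0.3671, 0.0103]
tool_rot: [-0.003, 0.409, 0.912, 0.002]
contact_force: [-0.2, -0.5, 0.5]
gripper_width: 1.001
grasp_force: 0.0
```

Call:
servo_tool --motion '[1, 0, 0, 0.02, 0, -1, 0, 0, 0.02, 0, -1, 0, 0, 0.02, 0, -1, 0, 0, 0.02, 0, -1, 0, 0, 0.02, 0]'

```text
time: 18.68
tool_pos: [0.4344, -0.3726, 0.014]
tool_rot: [0.002, 0.41, 0.912, -0.001]
contact_force: [-1.8, 0.7, 5.9]
gripper_width: 0.471
grasp_force: 61.2
```

Call:
servo_tool --motion '[-1, 0, 0, -0.5, 0, -1, 0, 0, -1, 0, -1, 0, 0, -1, 0]'

```text
time: 19.05
tool_pos: [0.4361, -0.3744, 0.1389]
tool_rot: [0.006, 0.41, 0.912, -0.003]
contact_force: [-0.1, 0.3, -2.3]
gripper_width: 0.468
grasp_force: 61.5
```

```bash
python3 - <<'E'
from h import *
barrels(box=(285,195,352,265),zmin=.078,zt=.092)
plan([(.5863,-.0372,.13,41.5,-1,1),(.5863,-.0372,.067,None,-1,1)])
E
```

```text
barrel px [303.8 215.9] 292 [0.6467 0.0178 0.092 ]
barrel px [331.9 217.7] 301 [ 0.6417 -0.0423  0.092 ]
barrel px [302.9 242.8] 294 [0.5889 0.0207 0.092 ]
t 19.1 tcp [ 0.4345 -0.3726  0.1351] xax [-0.663  0.748 -0.006] yax [0.748 0.663 0.   ] F [-0.7  0.3 -2.8] w 0.47 gf 61.5
n3 row [-1, 0.45, 1, 0.02, 0]
n3 row [-1, 0.45, 1, 0.01, 0]
n3 row [-1, 0.35, 0.8, 0.01, 0]
   -> at [ 0.5864 -0.0375  0.1303] 41.6
n3 row [-1, 0, 0, 0.53, -0]
   -> at [ 0.5864 -0.0375  0.0667] 41.6
```

Call:
servo_tool --motion '[-1, 0.45, 1, 0, 0, -1, 0.45, 1, 0, 0, -1, 0.45, 1, 0, 0]'

```text
time: 19.48
tool_pos: [0.4866, -0.247, 0.1287]
tool_rot: [-0.003, 0.408, 0.913, 0.001]
contact_force: [-0.5, -0.4, -2.4]
gripper_width: 0.469
grasp_force: 61.8
```

Call:
servo_tool --motion '[-1, 0.45, 1, 0, 0, -1, 0.45, 1, 0, 0, -1, 0.45, 1, 0, 0]'

```text
time: 19.85
tool_pos: [0.5408, -0.1284, 0.1296]
tool_rot: [-0.002, 0.408, 0.913, 0.0]
contact_force: [-1.0, 0.3, -2.4]
gripper_width: 0.469
grasp_force: 62.1
```

Call:
servo_tool --motion '[-1, 0.35, 0.8, 0, 0, -1, 0.35, 0.8, 0, 0, -1, 0.35, 0.8, 0, 0, -1, 0.35, 0.8, 0, 0]'

```text
time: 20.35
tool_pos: [0.5842, -0.0373, 0.1304]
tool_rot: [-0.001, 0.411, 0.912, -0.001]
contact_force: [0.5, -0.2, -2.5]
gripper_width: 0.474
grasp_force: 62.3
```

Call:
servo_tool --motion '[-1, 0, 0, 0.3, 0, -1, 0, 0, 0.5, 0, -1, 0, 0, 0.53, 0, -1, 0, 0, 0.55, 0, -1, 0, 0, 0.55, 0]'

```text
time: 20.98
tool_pos: [0.5851, -0.0374, 0.067]
tool_rot: [0.0, 0.411, 0.912, -0.0]
contact_force: [-3.7, -1.0, 3.2]
gripper_width: 0.473
grasp_force: 62.8
```

Call:
servo_tool --motion '[0.4, 0, 0, 0, 0, 0.4, 0, 0, 0, 0, 0.4, 0, 0, 0, 0, 0.4, 0, 0, -0.3, 0, 0.4, 0, 0, -0.7, 0]'

```text
time: 21.6
tool_pos: [0.5838, -0.0357, 0.1487]
tool_rot: [-0.002, 0.41, 0.912, -0.0]
contact_force: [0.7, 0.0, -0.3]
gripper_width: 0.698
grasp_force: 0.0
```

```bash
python3 - <<'E'
from h import *
barrels(box=(285,195,352,265),zmin=.078,zt=.092)
p,D=eyes.grab_frame('side'); cv2.imwrite('pics/s1.png',cv2.resize(p[170:300,230:370],None,fx=4,fy=4,interpolation=cv2.INTER_CUBIC)[:,:,::-1])
plan([(.5395,-.005,.15,86.5,1,1),(.5395,-.005,.065,None,1,1)])
E
```

```text
t 21.7 tcp [ 0.5892 -0.0366  0.1568] xax [-0.664  0.748 -0.009] yax [0.748 0.664 0.007] F [ 1.  -0.5  0.8] w 0.7 gf 0.0
n5 row [1, 0.47, -0.13, 0.06, -0.93]
n2 row [1, 0, -0, -0, -0.07]
   -> at [ 0.5401 -0.0047  0.1496] 86.6
n3 row [1, 0, -0, 0.7, -0]
   -> at [ 0.5401 -0.0047  0.0656] 86.6
```

View pics/s1.png

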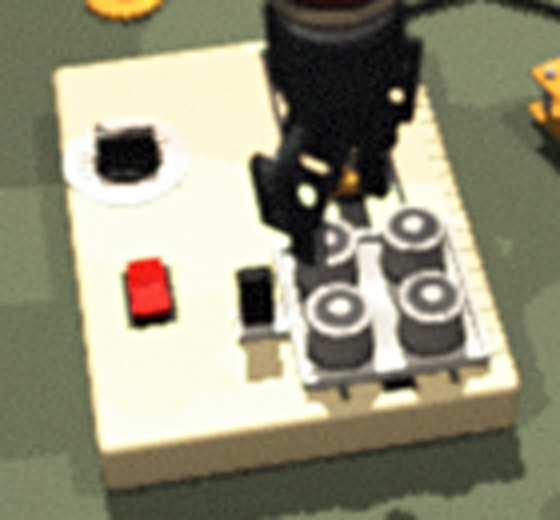

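Call:
servo_tool --motion '[1, 0.47, -0.13, 0.06, -0.93, 1, 0.47, -0.13, 0.06, -0.93, 1, 0.47, -0.13, 0.06, -0.93, 1, 0.47, -0.13, 0.06, -0.93, 1, 0.47, -0.13, 0.06, -0.93]'

```text
time: 22.32
tool_pos: [0.5358, -0.004, 0.142]
tool_rot: [-0.0, 0.058, 0.998, 0.0]
contact_force: [-0.2, 0.4, -1.5]
gripper_width: 1.001
grasp_force: 0.0
```

Call:
servo_tool --motion '[1, 0, 0, 0, -0.07, 1, 0, 0, 0.35, -0.07, 1, 0, 0, 0.7, -0.07, 1, 0, 0, 0.7, -0.07]'

```text
time: 22.82
tool_pos: [0.5326, -0.0036, 0.0545]
tool_rot: [-0.004, 0.031, 1.0, 0.001]
contact_force: [-0.5, 0.9, -0.4]
gripper_width: 1.0
grasp_force: 0.0
```

Call:
servo_tool --motion '[-1, 0, 0, 0, 0, -1, 0, 0, 0, 0, -1, 0, 0, 0, 0, -1, 0, 0, 0, 0, -1, 0, 0, 0, 0]'

```text
time: 23.45
tool_pos: [0.5367, -0.0041, 0.0596]
tool_rot: [0.001, 0.03, 1.0, 0.0]
contact_force: [-2.4, 0.6, 6.0]
gripper_width: 0.158
grasp_force: 58.8
```

Call:
servo_tool --motion '[-1, 0, 0, 0, 0, -1, 0, 0, 0, 0]'

```text
time: 23.7
tool_pos: [0.5367, -0.0041, 0.0596]
tool_rot: [0.001, 0.03, 1.0, 0.0]
contact_force: [-1.3, 0.2, 5.8]
gripper_width: 0.155
grasp_force: 58.9
```

```bash
python3 - <<'E'
from h import *
st()
E
```

```text
t 23.7 tcp [ 0.5367 -0.0041  0.0596] xax [-0.998  0.06  -0.001] yax [0.06  0.998 0.   ] F [-1.3  0.2  5.8] w 0.155 gf 58.9
```

Call:
servo_tool --motion '[-1, 0, 0, -0.03, 0, -1, 0, 0.2, -0.03, 0, -1, 0, 0.4, -0.03, 0, -1, 0, 0.6, -0.03, 0, -1, 0, 0.67, -0.03, 0]'

```text
time: 24.32
tool_pos: [0.5414, 0.0764, 0.0599]
tool_rot: [0.001, 0.029, 1.0, -0.001]
contact_force: [11.2, -3.3, -13.9]
gripper_width: 0.157
grasp_force: 61.2
```

Call:
servo_tool --motion '[-1, 0, 0.04, 0, 0, -1, 0, 0.04, 0, 0]'

```text
time: 24.58
tool_pos: [0.5417, 0.081, 0.0598]
tool_rot: [0.001, 0.03, 1.0, 0.0]
contact_force: [11.0, 1.0, -14.5]
gripper_width: 0.153
grasp_force: 61.1
```

Call:
servo_tool --motion '[-1, 0, 0.03, 0, 0, -1, 0, 0.03, 0, 0]'

```text
time: 24.82
tool_pos: [0.5419, 0.0841, 0.0599]
tool_rot: [0.001, 0.03, 1.0, -0.0]
contact_force: [11.6, -0.3, -13.3]
gripper_width: 0.16
grasp_force: 61.2
```

```bash
python3 - <<'E'
from h import *
st()
E
```

```text
t 24.82 tcp [0.5419 0.0841 0.0599] xax [-0.998  0.06  -0.003] yax [ 0.06   0.998 -0.   ] F [ 11.6  -0.3 -13.3] w 0.16 gf 61.2
```

Call:
servo_tool --motion '[-1, -0.02, 0.02, 0.02, 0, -1, -0.02, 0.04, 0.02, 0]'

```text
time: 25.08
tool_pos: [0.5421, 0.089, 0.0597]
tool_rot: [-0.003, 0.03, 1.0, -0.0]
contact_force: [-8.8, -0.2, 7.0]
gripper_width: 0.158
grasp_force: 64.3
```

Call:
servo_tool --motion '[-1, 0, 0.02, 0, 0, -1, 0, 0.04, 0, 0]'

```text
time: 25.32
tool_pos: [0.5424, 0.0939, 0.0597]
tool_rot: [-0.003, 0.03, 1.0, -0.0]
contact_force: [-9.4, -1.5, 6.7]
gripper_width: 0.153
grasp_force: 64.3
```

Call:
servo_tool --motion '[-1, 0, 0.02, 0, 0, -1, 0, 0.04, 0, 0]'

```text
time: 25.58
tool_pos: [0.5427, 0.0987, 0.0597]
tool_rot: [-0.003, 0.03, 1.0, -0.0]
contact_force: [-8.5, -1.1, 5.9]
gripper_width: 0.154
grasp_force: 64.3
```

Call:
servo_tool --motion '[-1, 0.01, 0.02, -0.01, 0, -1, 0.01, 0.04, -0.01, 0]'

```text
time: 25.82
tool_pos: [0.543, 0.1033, 0.0598]
tool_rot: [-0.001, 0.03, 1.0, -0.0]
contact_force: [1.6, -1.4, -5.6]
gripper_width: 0.162
grasp_force: 62.3
```

Call:
servo_tool --motion '[-1, 0, 0.02, 0, 0, -1, 0, 0.03, 0, 0]'

```text
time: 26.08
tool_pos: [0.5431, 0.1061, 0.0598]
tool_rot: [-0.001, 0.03, 1.0, -0.001]
contact_force: [0.5, -6.8, -5.6]
gripper_width: 0.158
grasp_force: 62.3
```

Call:
servo_tool --motion '[-1, 0, 0.02, 0, 0, -1, 0, 0.04, 0, 0, -1, 0, 0.05, 0, 0]'

```text
time: 26.45
tool_pos: [0.5435, 0.1113, 0.0598]
tool_rot: [-0.001, 0.03, 1.0, -0.002]
contact_force: [-0.8, -9.7, -5.7]
gripper_width: 0.158
grasp_force: 62.4
```

Call:
servo_tool --motion '[-1, 0, 0.01, 0, 0, -1, 0, 0.01, 0, 0]'

```text
time: 26.7
tool_pos: [0.5435, 0.1125, 0.0598]
tool_rot: [-0.001, 0.03, 1.0, -0.002]
contact_force: [-0.6, -9.1, -4.8]
gripper_width: 0.153
grasp_force: 62.4
```

```bash
python3 - <<'E'
from h import *
st()
E
```

```text
t 26.7 tcp [0.5435 0.1125 0.0598] xax [-0.998  0.06   0.002] yax [ 0.06   0.998 -0.004] F [-0.6 -9.1 -4.8] w 0.153 gf 62.4
```

Call:
servo_tool --motion '[-1, 0, -0.05, 0, 0, -1, 0, -0.1, 0, 0, -1, 0, -0.14, 0, 0, -1, 0, -0.165, 0, 0, -1, 0, -0.165, 0, 0]'

```text
time: 27.32
tool_pos: [0.5425, 0.0944, 0.0599]
tool_rot: [-0.001, 0.03, 1.0, -0.0]
contact_force: [3.2, -1.3, -14.5]
gripper_width: 0.154
grasp_force: 61.0
```

```bash
python3 - <<'E'
from h import *
st()
p,D=eyes.grab_frame('side'); cv2.imwrite('pics/s2.png',cv2.resize(p[170:300,230:370],None,fx=5,fy=4.5,interpolation=cv2.INTER_CUBIC)[:,:,::-1])
E
```

```text
t 27.32 tcp [0.5425 0.0944 0.0599] xax [-0.998  0.06   0.001] yax [ 0.06   0.998 -0.   ] F [  3.2  -1.3 -14.5] w 0.154 gf 61.0
```

View pics/s2.png

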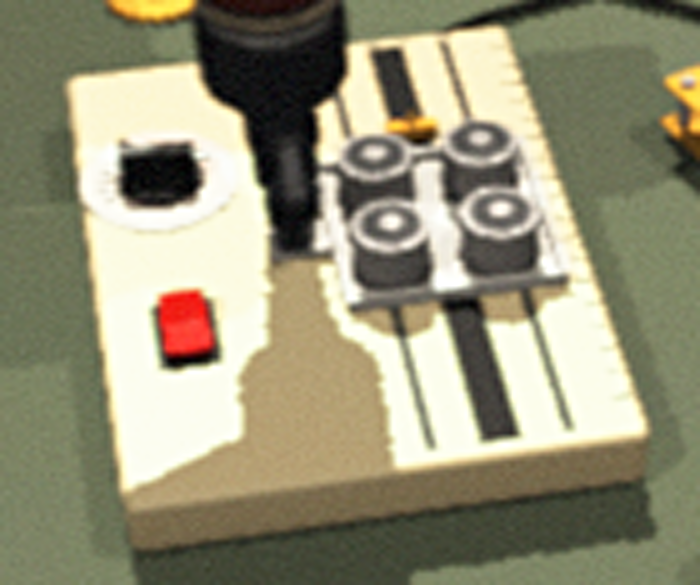

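The side crop shows the four barrels in the sled at (375–500,150–240) and the rider just ahead at (412,127) with a gap. Another 2 mm back is needed.

Call:
servo_tool --motion '[-1, 0, -0.016, 0.01, 0, -1, 0, -0.016, 0.01, 0]'

```text
time: 27.62
tool_pos: [0.5424, 0.0928, 0.0598]
tool_rot: [-0.001, 0.03, 1.0, 0.0]
contact_force: [-1.5, 0.6, -8.1]
gripper_width: 0.153
grasp_force: 62.0
```

Call:
servo_tool --motion '[-1, 0, 0, 0, 0]'

```text
time: 27.75
tool_pos: [0.5424, 0.0929, 0.0598]
tool_rot: [-0.001, 0.03, 1.0, 0.0]
contact_force: [-4.2, 1.1, -7.0]
gripper_width: 0.158
grasp_force: 62.2
```

Call:
servo_tool --motion '[-1, 0, 0, 0.01, 0, -0.1, 0, 0, 0.01, 0, -0.1, 0, 0, 0.01, 0, -0.1, 0, 0, 0.01, 0, -0.1, 0, 0, -0.3, 0]'

```text
time: 28.38
tool_pos: [0.5407, 0.0925, 0.0932]
tool_rot: [-0.003, 0.03, 1.0, -0.0]
contact_force: [0.4, -0.6, 0.6]
gripper_width: 0.45
grasp_force: 0.0
```

Call:
servo_tool --motion '[0.4, -0.3, -0.5, -0.5, 0, 0.4, -0.5, -1, -0.5, 0, 0.4, -0.5, -1, -0.5, 0]'

```text
time: 28.75
tool_pos: [0.5979, -0.0335, 0.1584]
tool_rot: [0.002, 0.031, 1.0, -0.001]
contact_force: [-0.9, 1.0, -0.7]
gripper_width: 0.701
grasp_force: 0.0
```

```bash
python3 - <<'E'
from h import *
st()
p,D=eyes.grab_frame('top'); c=p[180:325,180:360]; cv2.imwrite('pics/c2.png',cv2.resize(c,None,fx=4.1,fy=4.1,interpolation=cv2.INTER_CUBIC)[:,:,::-1])
c=p[265:320,205:270]; cv2.imwrite('pics/d2.png',cv2.resize(c,None,fx=10,fy=10,interpolation=cv2.INTER_CUBIC)[:,:,::-1])
E
```

```text
t 28.75 tcp [ 0.5979 -0.0335  0.1584] xax [-0.998  0.062 -0.005] yax [ 0.062  0.998 -0.001] F [-0.9  1.  -0.7] w 0.701 gf 0.0
```

View pics/c2.png

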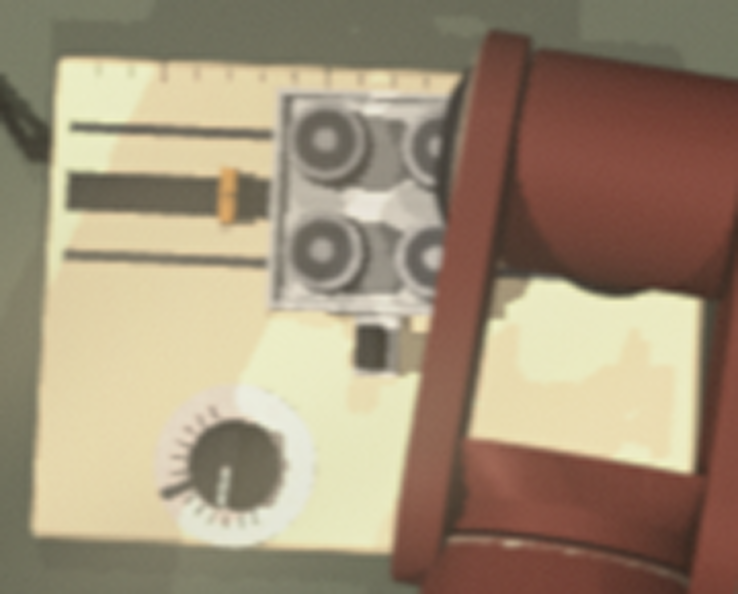

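View pics/d2.png

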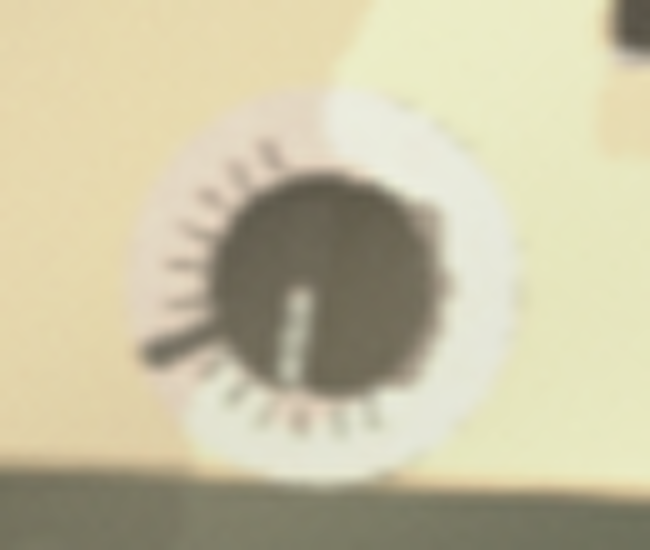

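d2 (scale 10, origin (205,265)): the disc centre is at (325,286). The bold mark runs from (150,353) to (215,328). The stripe runs from (302,290) to (288,385), with the pointer tip at about (302,415). The rider gap in c2 is about 18–20 mm.

```bash
python3 - <<'E'
from h import *
f=lambda x,y,z: onz('top',(205+x/10-.45,265+y/10-.45),z)[:2]
a=lambda v: np.degrees(np.arctan2(v[1],v[0])).round(1)
c=f(325,286,.051); print(c.round(4))
print('mark',a(f(150,353,.051)-c),a(f(215,328,.051)-c),'ptr',a(f(302,415,.055)-c),a(f(288,385,.078)-c),'stripe',a(f(288,385,.078)-f(302,290,.078)))
plan([(.483,.1695,.14,80,0,1),(.483,.1695,.062,80,0,1)])
E
```

```text
[0.4825 0.1698]
mark 109.9 109.8 ptr 170.5 169.4 stripe 171.0
t 28.8 tcp [ 0.5985 -0.0355  0.1586] xax [-0.998  0.063 -0.005] yax [ 0.063  0.998 -0.003] F [ 0.1 -2.6  0.3] w 0.696 gf 0.0
n3 row [0, 0.65, 1, 0.09, 0.14]
n3 row [0, 0.49, 0.59, 0.06, 0]
   -> at [0.4826 0.169  0.1406] 80.1
n3 row [0, -0, 0, 0.65, 0]
   -> at [0.4826 0.169  0.0626] 80.1
```

Call:
servo_tool --motion '[0, 0.65, 1, 0.09, 0.14, 0, 0.65, 1, 0.09, 0.14, 0, 0.65, 1, 0.09, 0.14]'

```text
time: 29.18
tool_pos: [0.5232, 0.0962, 0.1443]
tool_rot: [-0.0, 0.083, 0.997, 0.0]
contact_force: [0.5, -0.4, 0.0]
gripper_width: 0.499
grasp_force: 0.0
```

Call:
servo_tool --motion '[0, 0.49, 0.59, 0.06, 0, 0, 0.49, 0.59, 0.06, 0, 0, 0.49, 0.59, 0.06, 0, 0, 0.49, 0.59, 0.06, 0]'

```text
time: 29.68
tool_pos: [0.4798, 0.173, 0.1381]
tool_rot: [0.001, 0.085, 0.996, -0.0]
contact_force: [0.2, -0.3, 0.1]
gripper_width: 0.499
grasp_force: 0.0
```

```bash
python3 - <<'E'
from h import *
plan([(.4828,.1697,.064,80,0,1)])
E
```

```text
t 29.68 tcp [0.4798 0.173  0.1381] xax [-0.986  0.169 -0.001] yax [ 0.169  0.986 -0.   ] F [ 0.2 -0.3  0.1] w 0.499 gf 0.0
n3 row [0, -0.03, -0.02, 0.62, 0.01]
   -> at [0.4829 0.1701 0.0637] 79.8
```

Call:
servo_tool --motion '[0, -0.03, -0.02, 0.3, 0, 0, -0.03, -0.02, 0.55, 0, 0, -0.03, -0.02, 0.62, 0, 0, -0.03, -0.02, 0.62, 0]'

```text
time: 30.18
tool_pos: [0.4826, 0.1698, 0.0634]
tool_rot: [-0.0, 0.085, 0.996, -0.0]
contact_force: [-0.4, 0.9, 0.0]
gripper_width: 0.501
grasp_force: 0.0
```

Call:
servo_tool --motion '[-1, 0, 0, 0, 0, -1, 0, 0, 0, 0, -1, 0, 0, 0, 0, -1, 0, 0, 0, 0, -1, 0, 0, 0, 0]'

```text
time: 30.8
tool_pos: [0.4833, 0.1702, 0.0651]
tool_rot: [0.001, 0.085, 0.996, -0.0]
contact_force: [-1.2, -3.3, 6.1]
gripper_width: 0.122
grasp_force: 60.5
```

```bash
python3 - <<'E'
from h import *
st()
E
```

```text
t 30.8 tcp [0.4833 0.1702 0.0651] xax [-0.986  0.168 -0.003] yax [ 0.168  0.986 -0.   ] F [-1.2 -3.3  6.1] w 0.122 gf 60.5
```

Call:
servo_tool --motion '[-1, 0, 0, 0, 0.2, -1, 0, 0, 0, 0.4, -1, 0, 0, 0, 0.6, -1, 0, 0, 0, 0.8, -1, 0, 0, 0, 0.9]'

```text
time: 31.42
tool_pos: [0.4834, 0.1703, 0.0651]
tool_rot: [0.001, 0.426, 0.905, 0.0]
contact_force: [-1.4, -2.9, 4.7]
gripper_width: 0.124
grasp_force: 60.5
```

Call:
servo_tool --motion '[-1, 0, 0, 0, 0.2, -1, 0, 0, 0, 0.38, -1, 0, 0, 0, 0.44, -1, 0, 0, 0, 0.44, -1, 0, 0, 0, 0.44]'

```text
time: 32.05
tool_pos: [0.4835, 0.1703, 0.0652]
tool_rot: [0.001, 0.574, 0.819, 0.001]
contact_force: [-1.3, -3.4, 6.2]
gripper_width: 0.12
grasp_force: 60.4
```

```bash
python3 - <<'E'
from h import *
s,r=st(); print(np.degrees(np.arctan2(r[1,1],r[0,1])))
E
```

```text
t 32.05 tcp [0.4835 0.1703 0.0652] xax [-0.342  0.94  -0.002] yax [0.94  0.342 0.002] F [-1.3 -3.4  6.2] w 0.12 gf 60.4
19.98948575826024
```

Call:
servo_tool --motion '[0, 0, 0, 0, 0, 0, 0, 0, 0, 0, 0, 0, 0, 0, 0, 0, 0, 0, -0.2, 0, 0, 0, 0, -0.4, 0]'

```text
time: 32.67
tool_pos: [0.4817, 0.1705, 0.1113]
tool_rot: [-0.001, 0.574, 0.819, -0.0]
contact_force: [0.5, 0.6, -0.3]
gripper_width: 0.503
grasp_force: 0.0
```

Call:
servo_tool --motion '[-1, -0.95, -0.2, -0.2, 0.52, -1, -0.95, -0.2, -0.2, 0.52, -1, -0.95, -0.2, -0.2, 0.52, -1, -0.95, -0.2, -0.2, 0.52]'

```text
time: 33.17
tool_pos: [0.4983, 0.0555, 0.1349]
tool_rot: [-0.0, 0.728, 0.686, -0.0]
contact_force: [-0.6, 0.5, 0.3]
gripper_width: 0.0
grasp_force: 0.0
```

```bash
python3 - <<'E'
from h import *
plan([(.4767,.0595,.075,-3.9,-1,1)])
p,D=eyes.grab_frame('top')
c=p[265:320,205:270]; cv2.imwrite('pics/d3.png',cv2.resize(c,None,fx=10,fy=10,interpolation=cv2.INTER_CUBIC)[:,:,::-1])
E
```

```text
t 33.17 tcp [0.4983 0.0555 0.1349] xax [0.059 0.998 0.001] yax [ 0.998 -0.059 -0.001] F [-0.6  0.5  0.3] w 0.0 gf 0.0
n3 row [-1, 0.02, -0.18, 0.5, 0.01]
   -> at [0.4768 0.0592 0.0749] -3.8
```

View pics/d3.png

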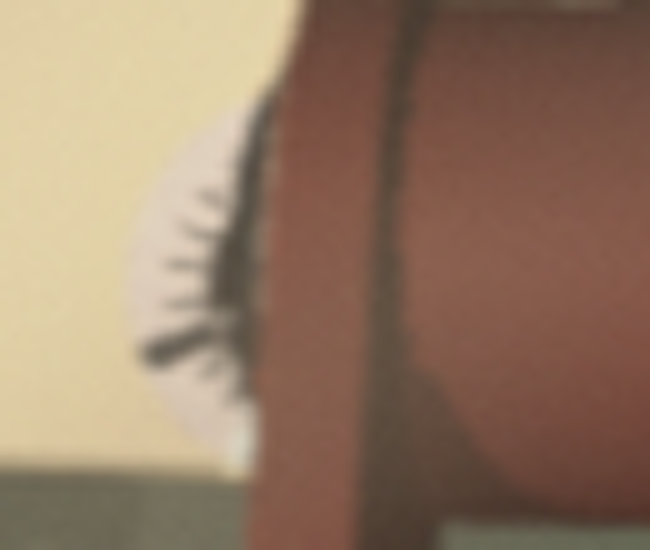

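The arm covers most of the dial in this picture, though the mark's end near (215,325) meets the skirt. I'll step right for a clear look.

Call:
servo_tool --motion '[-1, -1, 0, 0, 0, -1, -1, 0, 0, 0, -1, -1, 0, 0, 0]'

```text
time: 33.6
tool_pos: [0.4911, -0.066, 0.1348]
tool_rot: [-0.0, 0.729, 0.685, -0.0]
contact_force: [-0.8, 0.1, 0.2]
gripper_width: 0.001
grasp_force: 0.0
```

```bash
python3 - <<'E'
from h import *
st()
p,D=eyes.grab_frame('top')
c=p[265:320,205:270]; cv2.imwrite('pics/d4.png',cv2.resize(c,None,fx=10,fy=10,interpolation=cv2.INTER_CUBIC)[:,:,::-1])
E
```

```text
t 33.6 tcp [ 0.4911 -0.066   0.1348] xax [ 0.062  0.998 -0.   ] yax [ 0.998 -0.062 -0.001] F [-0.8  0.1  0.2] w 0.001 gf 0.0
```

View pics/d4.png

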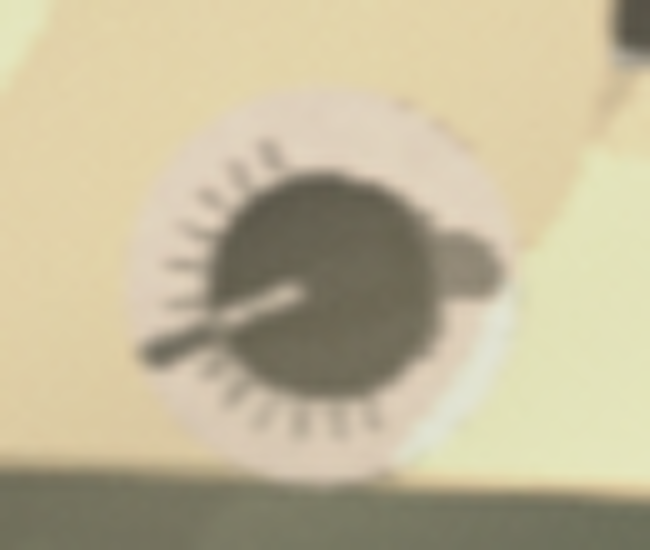

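d4: the stripe from (302,290) to (220,325) lines up with the bold mark at (150,353), so the dial is set. Next is the rocker.

Call:
servo_tool --motion '[-1, 1, -0.06, 0, 0, -1, 1, -0.06, 0.1, 0, -1, 1, -0.06, 0.3, 0, -1, 1, -0.06, 0.4, 0]'

```text
time: 34.15
tool_pos: [0.4899, 0.0582, 0.0855]
tool_rot: [-0.001, 0.726, 0.687, -0.001]
contact_force: [-0.6, -0.9, 0.4]
gripper_width: -0.002
grasp_force: 0.0
```

```bash
python3 - <<'E'
from h import *
plan([(.4767,.0595,.070,-3.9,-1,1)])
E
```

```text
t 34.15 tcp [0.4899 0.0582 0.0855] xax [0.055 0.998 0.   ] yax [ 0.998 -0.055 -0.003] F [-0.6 -0.9  0.4] w -0.002 gf 0.0
n2 row [-1, 0, -0.11, 0.13, 0.02]
   -> at [0.4767 0.0589 0.0699] -4.0
```

Call:
servo_tool --motion '[-1, 0.01, -0.11, 0, 0, -1, 0.01, -0.11, 0.1, 0, -1, 0.01, -0.11, 0.13, 0]'

```text
time: 34.52
tool_pos: [0.478, 0.0573, 0.0713]
tool_rot: [-0.0, 0.728, 0.685, -0.0]
contact_force: [-0.5, 0.2, 0.2]
gripper_width: -0.001
grasp_force: 0.0
```

Call:
servo_tool --motion '[-1, 0, 0, 0.03, 0, -1, 0, 0, 0.05, 0]'

```text
time: 34.78
tool_pos: [0.4789, 0.0577, 0.0662]
tool_rot: [-0.0, 0.728, 0.685, 0.001]
contact_force: [-0.8, 2.6, 2.7]
gripper_width: -0.005
grasp_force: 1.2
```

Call:
servo_tool --motion '[-1, 0, 0, 0.02, 0, -1, 0, 0, 0.03, 0]'

```text
time: 35.02
tool_pos: [0.4789, 0.0577, 0.0625]
tool_rot: [0.0, 0.728, 0.686, 0.001]
contact_force: [-1.2, 3.2, 3.9]
gripper_width: 0.003
grasp_force: 2.0
```

Call:
servo_tool --motion '[-1, 0, 0, 0.02, 0, -1, 0, 0, 0.03, 0]'

```text
time: 35.28
tool_pos: [0.4792, 0.058, 0.061]
tool_rot: [-0.0, 0.728, 0.686, 0.0]
contact_force: [-7.5, 3.4, 19.7]
gripper_width: 0.002
grasp_force: 10.4
```

Call:
servo_tool --motion '[-1, 0, 0, 0.01, 0, -1, 0, 0, 0.01, 0]'

```text
time: 35.52
tool_pos: [0.4792, 0.058, 0.0609]
tool_rot: [-0.0, 0.728, 0.686, 0.0]
contact_force: [-10.3, 4.4, 23.1]
gripper_width: 0.002
grasp_force: 11.6
```

Call:
servo_tool --motion '[-1, 0, 0, -0.3, 0, 0.6, 0, 0, -0.7, -0.2, 0.6, 0, 0, -0.7, -0.4, 0.6, 0, 0, -0.7, -0.6, 0.6, 0, 0, -0.7, -0.8]'

```text
time: 36.15
tool_pos: [0.4778, 0.0571, 0.1407]
tool_rot: [-0.0, 0.478, 0.878, -0.001]
contact_force: [0.1, 0.7, 0.3]
gripper_width: 0.797
grasp_force: 0.0
```

Call:
servo_tool --motion '[0.6, 0, 0, 0, -0.2, 0.6, 0, 0, 0, -0.4, 0.6, 0, 0, 0, -0.6, 0.6, 0, 0, 0, -0.8, 0.6, 0, 0, 0, -0.95]'

```text
time: 36.78
tool_pos: [0.4778, 0.0571, 0.1405]
tool_rot: [-0.001, 0.126, 0.992, -0.001]
contact_force: [0.3, -0.1, -0.1]
gripper_width: 0.801
grasp_force: 0.0
```

```bash
python3 - <<'E'
from h import *
p,D=eyes.grab_frame('top'); f=p[275:315,275:320]; cv2.imwrite('pics/r.png',cv2.resize(p[265:320,180:355],None,fx=4,fy=4)[:,:,::-1])
plan([(.542,.0928,.14,86.5,.6,1),(.542,.0928,.0635,86.5,.6,1)])
E
```

```text
t 36.83 tcp [0.4778 0.0571 0.1405] xax [-0.969  0.247  0.001] yax [ 0.247  0.969 -0.001] F [-0.  -0.2 -0.2] w 0.803 gf 0.0
n3 row [0.6, -0.45, 0.42, 0, -0.24]
   -> at [0.5425 0.0926 0.1405] 86.5
n3 row [0.6, 0, 0, 0.64, -0]
   -> at [0.5425 0.0926 0.0637] 86.5
```

Call:
servo_tool --motion '[0.6, -0.45, 0.42, 0, -0.24, 0.6, -0.45, 0.42, 0, -0.24, 0.6, -0.45, 0.42, 0, -0.24, 0.6, -0.45, 0.42, 0, -0.24]'

```text
time: 37.33
tool_pos: [0.5426, 0.0922, 0.1413]
tool_rot: [-0.0, 0.034, 0.999, -0.0]
contact_force: [0.0, 0.5, 0.2]
gripper_width: 0.798
grasp_force: 0.0
```

Call:
servo_tool --motion '[0.6, 0, 0, 0.3, 0, 0.6, 0, 0, 0.6, 0, 0.6, 0, 0, 0.64, 0, 0.6, 0, 0, 0.64, 0]'

```text
time: 37.83
tool_pos: [0.5433, 0.0924, 0.0654]
tool_rot: [0.0, 0.034, 0.999, -0.0]
contact_force: [0.3, -0.5, 0.7]
gripper_width: 0.794
grasp_force: 0.0
```

Call:
servo_tool --motion '[-1, 0, 0, 0, 0, -1, 0, 0, 0, 0, -1, 0, 0, 0, 0, -1, 0, 0, 0, 0, -1, 0, 0, 0, 0]'

```text
time: 38.45
tool_pos: [0.5439, 0.0927, 0.0655]
tool_rot: [0.001, 0.033, 0.999, -0.0]
contact_force: [-2.1, -0.4, 5.9]
gripper_width: 0.157
grasp_force: 58.7
```

```bash
python3 - <<'E'
from h import *
st()
p,D=eyes.grab_frame('side'); cv2.imwrite('pics/s3.png',cv2.resize(p[170:300,230:370],None,fx=5,fy=4.5,interpolation=cv2.INTER_CUBIC)[:,:,::-1])
E
```

```text
t 38.45 tcp [0.5439 0.0927 0.0655] xax [-0.998  0.067 -0.001] yax [ 0.067  0.998 -0.   ] F [-2.1 -0.4  5.9] w 0.157 gf 58.7
```

View pics/s3.png

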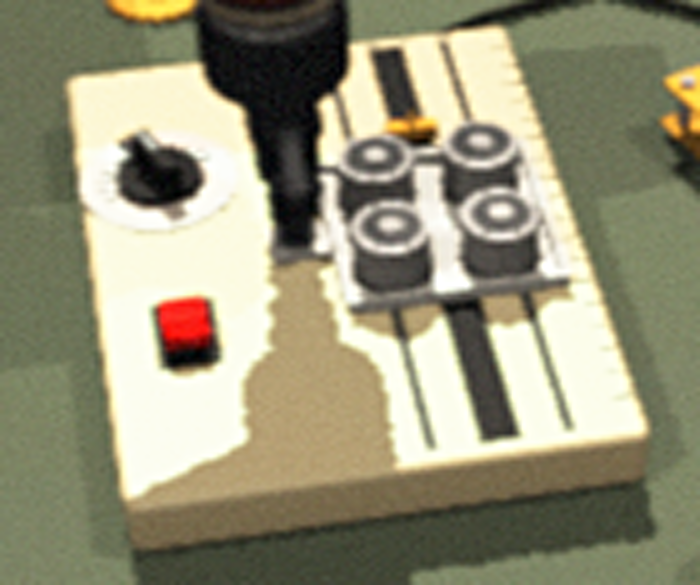

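The rocker is flipped on, with its raised half now nearer the camera at (188,320). The sled and barrels are undisturbed. Drawing the sled back.

Call:
servo_tool --motion '[-1, 0, -0.15, 0, 0, -1, 0, -0.3, 0, 0, -1, 0, -0.45, 0, 0, -1, 0, -0.6, 0, 0, -1, 0, -0.75, 0, 0]'

```text
time: 39.12
tool_pos: [0.5384, 0.0016, 0.0654]
tool_rot: [0.002, 0.034, 0.999, -0.0]
contact_force: [4.5, 2.7, 4.8]
gripper_width: 0.159
grasp_force: 59.0
```

Call:
servo_tool --motion '[-1, 0, -0.03, 0, 0, -1, 0, -0.05, 0, 0]'

```text
time: 39.38
tool_pos: [0.5381, -0.0041, 0.0654]
tool_rot: [0.002, 0.034, 0.999, -0.0]
contact_force: [4.5, 0.9, 4.9]
gripper_width: 0.154
grasp_force: 59.5
```

Call:
servo_tool --motion '[-1, 0, -0.02, 0, 0, -1, 0, -0.02, 0, 0]'

```text
time: 39.62
tool_pos: [0.538, -0.0065, 0.0654]
tool_rot: [0.002, 0.034, 0.999, -0.0]
contact_force: [4.1, -0.5, 5.9]
gripper_width: 0.155
grasp_force: 59.4
```

Call:
servo_tool --motion '[-1, 0, -0.02, 0, 0, -1, 0, -0.02, 0, 0]'

```text
time: 39.88
tool_pos: [0.5378, -0.0088, 0.0654]
tool_rot: [0.002, 0.034, 0.999, -0.0]
contact_force: [4.0, -0.5, 4.9]
gripper_width: 0.154
grasp_force: 59.4
```

Call:
servo_tool --motion '[-1, 0, -0.02, 0, 0, -1, 0, -0.02, 0, 0]'

```text
time: 40.12
tool_pos: [0.5377, -0.0111, 0.0654]
tool_rot: [0.002, 0.034, 0.999, -0.0]
contact_force: [4.8, -0.6, 4.8]
gripper_width: 0.157
grasp_force: 59.4
```

Call:
servo_tool --motion '[-1, 0, -0.02, 0, 0, -1, 0, -0.02, 0, 0]'

```text
time: 40.38
tool_pos: [0.5375, -0.0134, 0.0654]
tool_rot: [0.002, 0.034, 0.999, -0.0]
contact_force: [4.2, 0.2, 5.3]
gripper_width: 0.155
grasp_force: 59.4
```

Call:
servo_tool --motion '[-1, 0, -0.03, 0, 0, -1, 0, -0.03, 0, 0]'

```text
time: 40.62
tool_pos: [0.5375, -0.0136, 0.0654]
tool_rot: [0.002, 0.034, 0.999, 0.003]
contact_force: [6.7, 14.9, 6.1]
gripper_width: 0.157
grasp_force: 59.9
```

Call:
servo_tool --motion '[-1, 0, -0.02, 0, 0, -1, 0, -0.02, 0, 0]'

```text
time: 40.88
tool_pos: [0.5375, -0.0136, 0.0654]
tool_rot: [0.002, 0.034, 0.999, 0.005]
contact_force: [8.5, 24.3, 5.6]
gripper_width: 0.155
grasp_force: 60.7
```

```bash
python3 - <<'E'
from h import *
st()
p,D=eyes.grab_frame('side'); cv2.imwrite('pics/s4.png',cv2.resize(p[170:300,230:370],None,fx=5,fy=4.5,interpolation=cv2.INTER_CUBIC)[:,:,::-1])
E
```

```text
t 40.88 tcp [ 0.5375 -0.0136  0.0654] xax [-0.998  0.067 -0.004] yax [0.067 0.998 0.011] F [ 8.5 24.3  5.6] w 0.155 gf 60.7
```

View pics/s4.png

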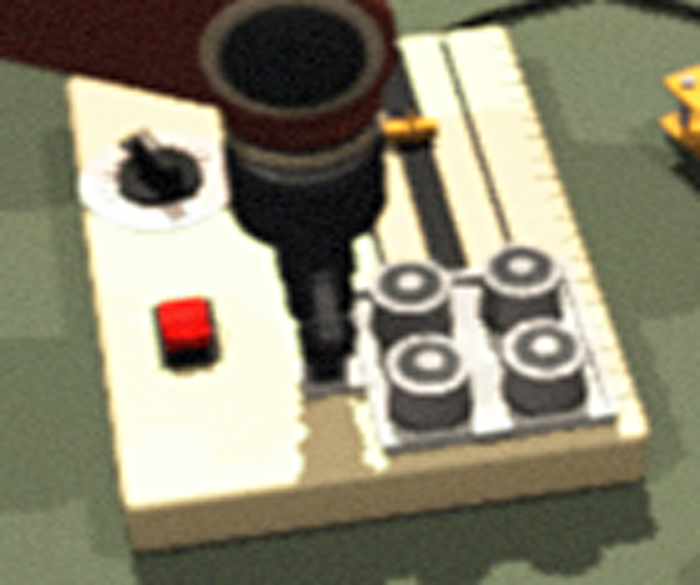

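The sled is at the right-hand stop, with 24 N felt. All four barrels stand in it, and the rider stayed at (412,127). Relaxing, releasing, then to the rocker's off half.

Call:
servo_tool --motion '[-1, 0, 0.02, 0, 0, -0.1, 0, 0.02, 0, 0, -0.1, 0, 0.02, 0, 0, -0.1, 0, 0.02, 0, 0, -0.1, 0, 0.02, -0.4, 0]'

```text
time: 41.55
tool_pos: [0.5317, -0.0162, 0.1078]
tool_rot: [-0.006, 0.034, 0.999, 0.001]
contact_force: [0.8, -0.4, 0.4]
gripper_width: 0.446
grasp_force: 0.0
```

Call:
servo_tool --motion '[-0.1, 0, 0, -0.3, 0.1, -1, 0, 0, -0.3, 0.3, -1, 0, 0, -0.3, 0.5, -1, 0, 0, -0.3, 0.7, -1, 0, 0, -0.3, 0.9]'

```text
time: 42.18
tool_pos: [0.5354, -0.0167, 0.1479]
tool_rot: [-0.001, 0.38, 0.925, -0.0]
contact_force: [1.0, -0.0, -0.3]
gripper_width: -0.001
grasp_force: 0.0
```

Call:
servo_tool --motion '[-1, 0, 0, 0, 0.2, -1, 0, 0, 0, 0.4, -1, 0, 0, 0, 0.6, -1, 0, 0, 0, 0.8, -1, 0, 0, 0, 1]'

```text
time: 42.8
tool_pos: [0.5353, -0.0167, 0.1479]
tool_rot: [-0.001, 0.705, 0.709, -0.001]
contact_force: [0.7, 0.2, 0.1]
gripper_width: -0.003
grasp_force: 0.0
```

```bash
python3 - <<'E'
from h import *
barrels(box=(295,195,358,270),zmin=.078,zt=.092)
plan([(.4745,.0185,.074,-3.9,-1,1)])
E
```

```text
barrel px [308.8 216.1] 296 [0.6461 0.0071 0.092 ]
barrel px [337.  217.9] 297 [ 0.641  -0.0533  0.092 ]
t 42.85 tcp [ 0.5353 -0.0167  0.1479] xax [-0.002  1.     0.   ] yax [ 1.     0.002 -0.001] F [0.  1.7 0. ] w -0.001 gf 0.0
n3 row [-1, 0.29, -0.51, 0.62, 0.09]
   -> at [0.4741 0.018  0.0735] -3.9
```

Call:
servo_tool --motion '[-1, 0.29, -0.51, 0, 0.09, -1, 0.29, -0.51, 0.1, 0.09, -1, 0.29, -0.51, 0.5, 0.09, -1, 0.29, -0.51, 0.62, 0.09, -1, 0.29, -0.51, 0.65, 0.09]'

```text
time: 43.48
tool_pos: [0.474, 0.0176, 0.0697]
tool_rot: [-0.001, 0.728, 0.686, -0.001]
contact_force: [0.0, 0.1, -0.3]
gripper_width: -0.002
grasp_force: 0.0
```

Call:
servo_tool --motion '[-1, 0, 0, 0.03, 0, -1, 0, 0, 0.05, 0]'

```text
time: 43.72
tool_pos: [0.4758, 0.0172, 0.0661]
tool_rot: [0.001, 0.728, 0.686, 0.001]
contact_force: [-0.9, -1.7, 2.7]
gripper_width: -0.002
grasp_force: 1.2
```

Call:
servo_tool --motion '[-1, 0, 0, 0.02, 0, -1, 0, 0, 0.03, 0]'

```text
time: 43.98
tool_pos: [0.4754, 0.0176, 0.0617]
tool_rot: [0.001, 0.728, 0.686, 0.001]
contact_force: [1.7, -2.6, 2.6]
gripper_width: 0.001
grasp_force: 1.3
```

Call:
servo_tool --motion '[-1, 0, 0, 0.02, 0, -1, 0, 0, 0.03, 0]'

```text
time: 44.22
tool_pos: [0.4757, 0.0174, 0.0602]
tool_rot: [0.001, 0.728, 0.686, 0.0]
contact_force: [-7.0, -3.7, 20.8]
gripper_width: -0.007
grasp_force: 10.7
```

Call:
servo_tool --motion '[-1, 0, 0, 0.01, 0, -1, 0, 0, 0.01, 0]'

```text
time: 44.48
tool_pos: [0.4757, 0.0174, 0.0601]
tool_rot: [0.001, 0.728, 0.686, -0.0]
contact_force: [-9.8, -2.3, 23.7]
gripper_width: -0.001
grasp_force: 11.9
```

Call:
servo_tool --motion '[-1, 0, 0, -0.3, 0, -1, 0, 0, -0.8, 0.2, -1, 0, 0, -0.8, 0.4, -1, 0, 0, -0.8, 0.6, -1, 0, 0, -0.8, 0.8]'

```text
time: 45.1
tool_pos: [0.4737, 0.0184, 0.1515]
tool_rot: [-0.001, 0.905, 0.425, -0.0]
contact_force: [0.3, -0.4, -0.3]
gripper_width: -0.004
grasp_force: 0.0
```

Call:
servo_tool --motion '[0.4, -0.5, -0.6, 0, 0.19, 0.4, -0.5, -0.6, 0, 0.19, 0.4, -0.5, -0.6, 0, 0.19]'

```text
time: 45.48
tool_pos: [0.3789, 0.0178, 0.1508]
tool_rot: [-0.001, 0.933, 0.359, -0.0]
contact_force: [0.4, -0.7, 0.3]
gripper_width: 0.635
grasp_force: 0.0
```

```bash
python3 - <<'E'
from h import *
barrels(box=(295,195,358,275),zmin=.078,zt=.092)
p,D=eyes.grab_frame('top'); cv2.imwrite('pics/t5.png',p[150:360,120:520,::-1])
st()
E
```

```text
barrel px [308.8 216.1] 295 [0.6462 0.0072 0.092 ]
barrel px [337.  217.9] 295 [ 0.641  -0.0533  0.092 ]
barrel px [308.  242.9] 295 [0.5884 0.0099 0.092 ]
barrel px [332.8 245.5] 294 [ 0.5819 -0.0432  0.092 ]
barrel px [319.9 266. ] 72 [ 0.5386 -0.0146  0.092 ]
t 45.58 tcp [0.3807 0.0174 0.152 ] xax [0.743 0.67  0.001] yax [ 0.67  -0.743 -0.   ] F [0.4 0.2 0.3] w 0.698 gf 0.0
```

View pics/t5.png

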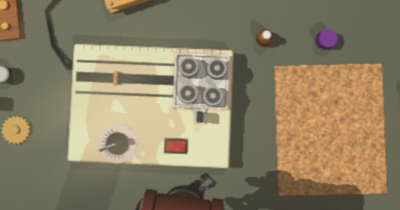

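t5: all four barrels are still in the sled at (188–213,68–95). The sled is at the right end, the rocker is off, the dial is at its mark, and the mat is empty.

```bash
python3 - <<'E'
from h import *
plan([(.5884,.0102,.15,-48.5,.4,0),(.5884,.0102,.0655,None,.4,1),(.5884,.0102,.0655,None,-1,4),(.5884,.0102,.135,None,-1,0),(.58,-.36,.135,None,-1,1),(.58,-.36,.0135,None,-1,1)])
E
```

```text
t 45.58 tcp [0.3807 0.0174 0.152 ] xax [0.743 0.67  0.001] yax [ 0.67  -0.743 -0.   ] F [0.4 0.2 0.3] w 0.698 gf 0.0
n3 row [0.4, 1, 0.97, 0.01, 0.01]
n1 row [0.4, 0.25, 0.23, 0.01, 0]
   -> at [0.5886 0.0106 0.1496] -48.4
n3 row [0.4, -0, 0, 0.7, -0]
   -> at [0.5886 0.0106 0.0656] -48.4
n5 row [-1, -0, 0, 0, -0]
   -> at [0.5886 0.0106 0.0656] -48.4
n2 row [-1, -0, 0, -0.58, -0]
   -> at [0.5886 0.0106 0.1352] -48.4
n3 row [-1, -0.93, 1, 0, -0]
n3 row [-1, -0.93, 1, 0, -0]
n2 row [-1, -0.24, 0.26, 0, -0]
   -> at [ 0.5801 -0.3595  0.1352] -48.4
n3 row [-1, -0, 0, 1, -0]
n2 row [-1, -0, 0, 0.01, -0]
   -> at [ 0.5801 -0.3595  0.014 ] -48.4
```

Call:
servo_tool --motion '[0.4, 1, 0.97, 0, 0.01, 0.4, 1, 0.97, 0, 0.01, 0.4, 1, 0.97, 0, 0.01]'

```text
time: 45.95
tool_pos: [0.5509, 0.0111, 0.1516]
tool_rot: [-0.0, 0.935, 0.355, 0.0]
contact_force: [0.2, 0.5, -0.3]
gripper_width: 0.699
grasp_force: 0.0
```

Call:
servo_tool --motion '[0.4, 0.25, 0.23, 0.02, 0, 0.4, 0.25, 0.23, 0.02, 0, 0.4, 0.25, 0.23, 0.02, 0]'

```text
time: 46.32
tool_pos: [0.5883, 0.0105, 0.1489]
tool_rot: [-0.0, 0.935, 0.355, -0.001]
contact_force: [-0.8, 0.6, 0.4]
gripper_width: 0.699
grasp_force: 0.0
```

```bash
python3 - <<'E'
from h import *
plan([(.5884,.0102,.0655,-48.5,.4,1)])
E
```

```text
t 46.33 tcp [0.5883 0.0105 0.1489] xax [ 0.748  0.664 -0.001] yax [ 0.664 -0.748 -0.001] F [-0.8  0.6  0.4] w 0.699 gf 0.0
n3 row [0.4, -0, 0, 0.69, 0]
   -> at [0.5883 0.0105 0.0661] -48.4
```

Call:
servo_tool --motion '[0.4, 0, 0, 0.4, 0, 0.4, 0, 0, 0.69, 0, 0.4, 0, 0, 0.69, 0, 0.4, 0, 0, 0.69, 0]'

```text
time: 46.82
tool_pos: [0.5891, 0.0103, 0.0687]
tool_rot: [0.001, 0.935, 0.355, 0.001]
contact_force: [0.1, 0.9, 0.5]
gripper_width: 0.7
grasp_force: 0.0
```

Call:
servo_tool --motion '[-1, 0, 0, 0, 0, -1, 0, 0, 0, 0, -1, 0, 0, 0, 0, -1, 0, 0, 0, 0, -1, 0, 0, -0.2, 0]'

```text
time: 47.45
tool_pos: [0.5872, 0.0105, 0.0901]
tool_rot: [-0.001, 0.935, 0.355, -0.001]
contact_force: [0.6, -0.3, -1.7]
gripper_width: 0.475
grasp_force: 60.6
```

Call:
servo_tool --motion '[-1, 0, 0, -0.2, 0, -1, 0, 0, -0.4, 0, -1, 0, 0, -0.4, 0]'

```text
time: 47.82
tool_pos: [0.5903, 0.0102, 0.142]
tool_rot: [0.001, 0.935, 0.355, 0.003]
contact_force: [0.1, -0.0, -1.1]
gripper_width: 0.466
grasp_force: 60.6
```

Call:
servo_tool --motion '[-1, -0.93, 1, 0, 0, -1, -0.93, 1, 0, 0, -1, -0.93, 1, 0, 0]'

```text
time: 48.2
tool_pos: [0.5836, -0.1557, 0.1375]
tool_rot: [-0.0, 0.935, 0.354, -0.001]
contact_force: [0.4, 0.7, -1.7]
gripper_width: 0.467
grasp_force: 60.8
```

Call:
servo_tool --motion '[-1, -0.93, 1, 0, 0, -1, -0.93, 1, 0, 0, -1, -0.93, 1, 0, 0]'

```text
time: 48.58
tool_pos: [0.5796, -0.3198, 0.1373]
tool_rot: [-0.001, 0.935, 0.354, -0.001]
contact_force: [0.8, 0.2, -0.3]
gripper_width: 0.468
grasp_force: 60.9
```

Call:
servo_tool --motion '[-1, -0.24, 0.26, 0, 0, -1, -0.24, 0.26, 0, 0, -1, -0.24, 0.26, 0.3, 0, -1, -0.24, 0.26, 0.6, 0, -1, -0.24, 0.26, 0.8, 0]'

```text
time: 49.2
tool_pos: [0.5787, -0.3577, 0.0396]
tool_rot: [-0.002, 0.935, 0.355, -0.001]
contact_force: [0.7, 0.5, -1.2]
gripper_width: 0.47
grasp_force: 61.0
```

```bash
python3 - <<'E'
from h import *
barrels(box=(295,195,358,275),zmin=.078,zt=.092)
plan([(.58,-.36,.0145,-48.5,-1,1)])
E
```

```text
barrel px [309.  216.3] 291 [0.6456 0.0069 0.092 ]
barrel px [337.1 218. ] 293 [ 0.6409 -0.0535  0.092 ]
barrel px [332.9 245.4] 295 [ 0.5822 -0.0433  0.092 ]
barrel px [319.9 266. ] 72 [ 0.5386 -0.0146  0.092 ]
t 49.25 tcp [ 0.5771 -0.3567  0.0363] xax [ 0.748  0.664 -0.001] yax [ 0.664 -0.748 -0.009] F [-1.9  0.9 -3. ] w 0.47 gf 61.0
n2 row [-1, -0, 0.04, 0.18, 0]
   -> at [ 0.5803 -0.3603  0.0147] -48.4
```

Call:
servo_tool --motion '[-1, 0, 0.02, 0.15, 0, -1, 0, 0.02, 0.2, 0, -1, 0, 0.02, 0.2, 0]'

```text
time: 49.62
tool_pos: [0.5817, -0.3617, 0.0191]
tool_rot: [0.0, 0.935, 0.355, 0.0]
contact_force: [-0.1, -0.1, -0.7]
gripper_width: 0.47
grasp_force: 61.0
```

Call:
servo_tool --motion '[-1, 0, 0, 0.01, 0, -1, 0, 0, 0.02, 0, -1, 0, 0, 0.02, 0]'

```text
time: 50.0
tool_pos: [0.5818, -0.3619, 0.0171]
tool_rot: [0.001, 0.935, 0.355, 0.0]
contact_force: [-0.4, 0.3, 0.3]
gripper_width: 0.473
grasp_force: 61.0
```

Call:
servo_tool --motion '[-1, 0, 0, 0.01, 0, -1, 0, 0, 0.01, 0, 0.5, 0, 0, 0.01, 0, 0.5, 0, 0, 0.01, 0, 0.5, 0, 0, 0.01, 0]'

```text
time: 50.62
tool_pos: [0.5814, -0.3615, 0.015]
tool_rot: [-0.0, 0.935, 0.355, -0.0]
contact_force: [-0.5, -0.6, 0.3]
gripper_width: 0.749
grasp_force: 0.0
```

Call:
servo_tool --motion '[0.4, 0, 0, -0.5, 0, 0.4, 0, 0, -1, 0, 0.4, 0, 0, -1, 0, 0.4, 0, 0, -1, 0]'

```text
time: 51.12
tool_pos: [0.5815, -0.3615, 0.1353]
tool_rot: [0.0, 0.935, 0.355, 0.0]
contact_force: [0.2, -0.7, 0.5]
gripper_width: 0.704
grasp_force: 0.0
```

```bash
python3 - <<'E'
from h import *
plan([(.641,-.0535,.15,-48.5,.4,0),(.641,-.0535,.0675,None,.4,1),(.641,-.0535,.135,None,-1,0),(.58,-.255,.135,None,-1,1)])
E
```

```text
t 51.12 tcp [ 0.5815 -0.3615  0.1353] xax [0.748 0.664 0.   ] yax [ 0.664 -0.748  0.   ] F [ 0.2 -0.7  0.5] w 0.704 gf 0.0
n3 row [0.4, 1, -0.77, -0.06, 0]
n3 row [0.4, 1, -0.76, -0.06, 0]
n1 row [0.4, 0.07, -0.06, -0, 0]
   -> at [ 0.6406 -0.0539  0.1497] -48.4
n3 row [0.4, 0, -0, 0.69, -0]
   -> at [ 0.6406 -0.0539  0.0669] -48.4
n2 row [-1, 0, -0, -0.57, -0]
   -> at [ 0.6406 -0.0539  0.1353] -48.4
n3 row [-1, -1, 0.62, 0, -0]
n3 row [-1, -0.49, 0.3, 0, -0]
   -> at [ 0.5802 -0.2552  0.1353] -48.4
```

Call:
servo_tool --motion '[0.4, 1, -0.77, -0.06, 0, 0.4, 1, -0.77, -0.06, 0, 0.4, 1, -0.77, -0.06, 0]'

```text
time: 51.5
tool_pos: [0.6089, -0.2092, 0.1396]
tool_rot: [-0.002, 0.934, 0.356, -0.002]
contact_force: [0.5, -0.2, 0.6]
gripper_width: 0.699
grasp_force: 0.0
```

Call:
servo_tool --motion '[0.4, 1, -0.76, -0.06, 0, 0.4, 1, -0.76, -0.06, 0, 0.4, 1, -0.76, -0.06, 0]'

```text
time: 51.88
tool_pos: [0.638, -0.0614, 0.1469]
tool_rot: [-0.001, 0.934, 0.356, -0.002]
contact_force: [-0.2, -0.5, -0.1]
gripper_width: 0.697
grasp_force: 0.0
```

Call:
servo_tool --motion '[0.4, 0.07, -0.06, 0, 0, 0.4, 0.07, -0.06, 0.2, 0, 0.4, 0.07, -0.06, 0.5, 0, 0.4, 0.07, -0.06, 0.68, 0, 0.4, 0.07, -0.06, 0.68, 0]'

```text
time: 52.5
tool_pos: [0.6384, -0.0543, 0.0648]
tool_rot: [-0.002, 0.935, 0.354, -0.003]
contact_force: [-0.9, 1.1, 1.1]
gripper_width: 0.704
grasp_force: 0.0
```

Call:
servo_tool --motion '[-1, 0, 0, 0, 0, -1, 0, 0, 0, 0, -1, 0, 0, 0, 0, -1, 0, 0, 0, 0, -1, 0, 0, -0.2, 0]'

```text
time: 53.12
tool_pos: [0.6386, -0.0535, 0.0897]
tool_rot: [-0.002, 0.935, 0.355, -0.002]
contact_force: [0.1, 1.0, -1.0]
gripper_width: 0.468
grasp_force: 60.7
```

Call:
servo_tool --motion '[-1, 0, 0, -0.2, 0, -1, 0, 0, -0.4, 0, -1, 0, 0, -0.4, 0]'

```text
time: 53.5
tool_pos: [0.642, -0.0541, 0.1423]
tool_rot: [0.001, 0.935, 0.355, 0.002]
contact_force: [-0.6, 0.3, -2.4]
gripper_width: 0.468
grasp_force: 60.8
```

Call:
servo_tool --motion '[-1, -1, 0.62, 0, 0, -1, -1, 0.62, 0, 0, -1, -1, 0.62, 0, 0]'

```text
time: 53.88
tool_pos: [0.5983, -0.1918, 0.138]
tool_rot: [-0.001, 0.936, 0.353, -0.001]
contact_force: [0.1, 0.9, -1.7]
gripper_width: 0.469
grasp_force: 61.0
```

Call:
servo_tool --motion '[-1, -0.49, 0.3, 0, 0, -1, -0.49, 0.3, 0, 0, -1, -0.49, 0.3, 0.3, 0, -1, -0.49, 0.3, 0.6, 0, -1, -0.49, 0.3, 0.8, 0]'

```text
time: 54.5
tool_pos: [0.5789, -0.253, 0.0406]
tool_rot: [-0.002, 0.935, 0.355, -0.001]
contact_force: [-0.0, -0.2, -2.0]
gripper_width: 0.471
grasp_force: 61.2
```

Call:
servo_tool --motion '[-1, 0, 0, 0.1, 0, -1, 0, 0, 0.18, 0, -1, 0, 0, 0.18, 0, -1, 0, 0, 0.18, 0]'

```text
time: 55.0
tool_pos: [0.581, -0.2556, 0.0237]
tool_rot: [0.001, 0.935, 0.355, 0.001]
contact_force: [-0.1, -0.7, -1.1]
gripper_width: 0.465
grasp_force: 61.2
```

Call:
servo_tool --motion '[-1, 0, 0, 0.02, 0, -1, 0, 0, 0.04, 0, -1, 0, 0, 0.05, 0, -1, 0, 0, 0.05, 0]'

```text
time: 55.5
tool_pos: [0.5802, -0.2553, 0.0167]
tool_rot: [-0.0, 0.935, 0.355, -0.0]
contact_force: [-1.4, 1.6, -0.2]
gripper_width: 0.471
grasp_force: 61.5
```

Call:
servo_tool --motion '[-1, 0, 0, 0.01, 0, -1, 0, 0, 0.01, 0]'

```text
time: 55.75
tool_pos: [0.5802, -0.2553, 0.0166]
tool_rot: [-0.0, 0.935, 0.355, -0.0]
contact_force: [-4.1, 1.2, 6.7]
gripper_width: 0.467
grasp_force: 62.2
```

Touched down. Release, turn to the other diagonal, and head for the remaining two.

Call:
servo_tool --motion '[0.5, 0, 0, 0, 0, 0.5, 0, 0, 0, 0, 0.5, 0, 0, 0, 0, 0.4, 0, 0, -0.4, 0, 0.4, 0, 0, -0.9, 0]'

```text
time: 56.38
tool_pos: [0.5788, -0.2545, 0.1222]
tool_rot: [-0.002, 0.935, 0.355, -0.001]
contact_force: [0.8, -0.2, 0.6]
gripper_width: 0.694
grasp_force: 0.0
```

```bash
python3 - <<'E'
from h import *
plan([(.6458,.007,.15,41.5,.4,1)])
E
```

```text
t 56.38 tcp [ 0.5788 -0.2545  0.1222] xax [ 0.748  0.664 -0.001] yax [ 0.664 -0.748 -0.004] F [ 0.8 -0.2  0.6] w 0.694 gf 0.0
n5 row [0.4, 1, -0.68, -0.12, -0.93]
n5 row [0.4, 1, 0.14, -0.11, -0.93]
n2 row [0.4, 0.02, 0.02, -0, -0.14]
   -> at [0.6455 0.0068 0.1498] 41.6
```

Call:
servo_tool --motion '[0.4, 1, -0.68, -0.2, -0.93, 0.4, 1, -0.68, -0.2, -0.93, 0.4, 1, -0.68, -0.2, -0.93, 0.4, 1, -0.68, -0.2, -0.93, 0.4, 1, -0.68, -0.2, -0.93]'

```text
time: 57.0
tool_pos: [0.6159, -0.1141, 0.1472]
tool_rot: [0.0, 0.747, 0.665, -0.0]
contact_force: [0.2, -0.2, -0.6]
gripper_width: 0.704
grasp_force: 0.0
```

Call:
servo_tool --motion '[0.4, 1, 0.14, -0.03, -0.93, 0.4, 1, 0.14, -0.03, -0.93, 0.4, 1, 0.14, -0.03, -0.93, 0.4, 1, 0.14, -0.03, -0.93, 0.4, 1, 0.14, -0.03, -0.93]'

```text
time: 57.62
tool_pos: [0.6462, 0.0025, 0.1506]
tool_rot: [-0.0, 0.462, 0.887, -0.0]
contact_force: [0.5, -0.1, 0.6]
gripper_width: 0.699
grasp_force: 0.0
```

Call:
servo_tool --motion '[0.4, 0.02, 0.02, 0, -0.14, 0.4, 0.02, 0.02, 0, -0.14, 0.4, 0.02, 0.02, 0, -0.14]'

```text
time: 58.0
tool_pos: [0.6468, 0.0056, 0.1508]
tool_rot: [-0.0, 0.412, 0.911, -0.0]
contact_force: [-0.7, -0.5, 0.1]
gripper_width: 0.701
grasp_force: 0.0
```

```bash
python3 - <<'E'
from h import *
barrels()
plan([(.6458,.007,.0675,41.5,.4,1),(.6458,.007,.138,41.5,-1,1),(.45,-.36,.138,41.5,-1,1)])
E
```

```text
barrel px [424.9 245.7] 281 [ 0.5807 -0.2516  0.039 ]
barrel px [472.8 244.9] 293 [ 0.5804 -0.3589  0.039 ]
t 58.05 tcp [0.6468 0.0057 0.1508] xax [-0.661  0.75   0.   ] yax [ 0.75   0.661 -0.   ] F [-0.9 -0.2 -0.5] w 0.702 gf 0.0
n3 row [0.4, 0.01, 0, 0.69, -0]
   -> at [0.646  0.0066 0.068 ] 41.4
n3 row [-1, 0, 0, -0.58, -0]
   -> at [0.646  0.0066 0.1376] 41.4
n3 row [-1, -0.37, -1, -0, -0]
n3 row [-1, -0.37, -1, -0, -0]
n3 row [-1, -0.38, -1, -0, -0]
n2 row [-1, -0.09, -0.25, -0, -0]
   -> at [ 0.4494 -0.3602  0.1376] 41.4
```

Call:
servo_tool --motion '[0.4, 0.01, 0, 0.3, 0, 0.4, 0.01, 0, 0.6, 0, 0.4, 0.01, 0, 0.69, 0, 0.4, 0.01, 0, 0.69, 0, 0.4, 0.01, 0, 0.69, 0]'

```text
time: 58.68
tool_pos: [0.6474, 0.0068, 0.0702]
tool_rot: [0.002, 0.41, 0.912, 0.001]
contact_force: [-0.3, 0.2, 0.9]
gripper_width: 0.701
grasp_force: 0.0
```

Call:
servo_tool --motion '[-1, 0, 0, 0, 0, -1, 0, 0, 0, 0, -1, 0, 0, 0, 0, -1, 0, 0, 0, 0, -1, 0, 0, -0.2, 0]'

```text
time: 59.3
tool_pos: [0.6442, 0.0071, 0.0902]
tool_rot: [-0.002, 0.41, 0.912, -0.001]
contact_force: [0.4, -0.6, -1.7]
gripper_width: 0.472
grasp_force: 60.7
```

Call:
servo_tool --motion '[-1, 0, 0, -0.2, 0, -1, 0, 0, -0.4, 0, -1, 0, 0, -0.4, 0]'

```text
time: 59.68
tool_pos: [0.6474, 0.0068, 0.1425]
tool_rot: [0.002, 0.41, 0.912, 0.001]
contact_force: [-1.2, 0.2, -1.2]
gripper_width: 0.467
grasp_force: 60.7
```

Call:
servo_tool --motion '[-1, -0.37, -1, 0, 0, -1, -0.37, -1, 0, 0, -1, -0.37, -1, 0, 0]'

```text
time: 60.05
tool_pos: [0.5831, -0.1085, 0.138]
tool_rot: [-0.002, 0.412, 0.911, -0.001]
contact_force: [0.8, -0.2, -1.9]
gripper_width: 0.473
grasp_force: 61.1
```

Call:
servo_tool --motion '[-1, -0.37, -1, 0, 0, -1, -0.37, -1, 0, 0, -1, -0.37, -1, 0, 0]'

```text
time: 60.42
tool_pos: [0.5237, -0.2208, 0.1388]
tool_rot: [-0.001, 0.412, 0.911, -0.0]
contact_force: [0.7, 0.2, -1.3]
gripper_width: 0.469
grasp_force: 61.4
```

Call:
servo_tool --motion '[-1, -0.38, -1, 0, 0, -1, -0.38, -1, 0, 0, -1, -0.38, -1, 0, 0]'

```text
time: 60.8
tool_pos: [0.465, -0.3341, 0.1393]
tool_rot: [-0.0, 0.412, 0.911, 0.0]
contact_force: [1.1, 0.2, -1.6]
gripper_width: 0.468
grasp_force: 61.6
```

Call:
servo_tool --motion '[-1, -0.09, -0.25, 0, 0, -1, -0.09, -0.25, 0.3, 0, -1, -0.09, -0.25, 0.6, 0, -1, -0.09, -0.25, 0.9, 0, -1, -0.09, -0.25, 0.95, 0]'

```text
time: 61.42
tool_pos: [0.4497, -0.3566, 0.0222]
tool_rot: [-0.003, 0.409, 0.912, 0.002]
contact_force: [-0.3, -0.4, -0.2]
gripper_width: 0.467
grasp_force: 61.7
```

Call:
servo_tool --motion '[-1, 0, 0, 0, 0, -1, 0, 0, 0, 0]'

```text
time: 61.68
tool_pos: [0.4521, -0.3611, 0.0281]
tool_rot: [0.002, 0.41, 0.912, -0.001]
contact_force: [-0.5, 0.1, -0.8]
gripper_width: 0.467
grasp_force: 61.7
```

Call:
servo_tool --motion '[-1, 0, 0, 0.03, 0, -1, 0, 0, 0.06, 0, -1, 0, 0, 0.07, 0, -1, 0, 0, 0.07, 0, -1, 0, 0, 0.07, 0]'

```text
time: 62.3
tool_pos: [0.4506, -0.3605, 0.0177]
tool_rot: [0.0, 0.41, 0.912, -0.0]
contact_force: [0.6, 0.0, -1.6]
gripper_width: 0.469
grasp_force: 61.9
```

Call:
servo_tool --motion '[-1, 0, 0, 0.01, 0, -1, 0, 0, 0.01, 0]'

```text
time: 62.55
tool_pos: [0.4506, -0.3605, 0.0176]
tool_rot: [-0.0, 0.41, 0.912, 0.0]
contact_force: [-3.4, 2.8, 6.9]
gripper_width: 0.47
grasp_force: 62.7
```

Call:
servo_tool --motion '[0.5, 0, 0, 0, 0, 0.5, 0, 0, 0, 0, 0.5, 0, 0, 0, 0, 0.4, 0, 0, -0.5, 0, 0.4, 0, 0, -1, 0]'

```text
time: 63.18
tool_pos: [0.45, -0.3598, 0.1367]
tool_rot: [-0.001, 0.41, 0.912, 0.0]
contact_force: [0.3, -0.4, 0.2]
gripper_width: 0.698
grasp_force: 0.0
```

```bash
python3 - <<'E'
from h import *
barrels(box=(295,195,358,275),zmin=.078,zt=.092)
plan([(.583,-.0445,.15,41.5,.4,1),(.583,-.0445,.0675,41.5,.4,1),(.583,-.0445,.138,41.5,-1,1),(.45,-.25,.138,41.5,-1,1)])
E
```

```text
barrel px [332.9 245.4] 296 [ 0.5822 -0.0432  0.092 ]
barrel px [319.9 266. ] 72 [ 0.5386 -0.0146  0.092 ]
t 63.23 tcp [ 0.4541 -0.3639  0.1478] xax [-0.664  0.748 -0.014] yax [0.748 0.664 0.001] F [ 3.8 -3.4  5.9] w 0.705 gf 0.0
n3 row [0.4, 0.5, 1, -0.01, 0]
n3 row [0.4, 0.5, 1, -0.01, 0]
n3 row [0.4, 0.28, 0.57, 0, 0]
   -> at [ 0.5828 -0.0443  0.1502] 41.6
n3 row [0.4, -0, 0, 0.69, 0]
   -> at [ 0.5828 -0.0443  0.0674] 41.6
n3 row [-1, -0, 0, -0.59, 0]
   -> at [ 0.5828 -0.0443  0.1382] 41.6
n3 row [-1, -0.28, -1, 0, 0]
n4 row [-1, -0.27, -0.97, 0, 0]
   -> at [ 0.4498 -0.2506  0.1382] 41.6
```

Call:
servo_tool --motion '[0.4, 0.5, 1, -0.1, 0, 0.4, 0.5, 1, -0.1, 0, 0.4, 0.5, 1, -0.1, 0]'

```text
time: 63.6
tool_pos: [0.5017, -0.2332, 0.1488]
tool_rot: [0.0, 0.408, 0.913, 0.0]
contact_force: [-0.2, -0.8, 0.4]
gripper_width: 0.7
grasp_force: 0.0
```

Call:
servo_tool --motion '[0.4, 0.5, 1, 0, 0, 0.4, 0.5, 1, 0, 0, 0.4, 0.5, 1, 0, 0]'

```text
time: 63.98
tool_pos: [0.5512, -0.1093, 0.1481]
tool_rot: [-0.0, 0.408, 0.913, 0.0]
contact_force: [0.1, 0.1, -0.9]
gripper_width: 0.698
grasp_force: 0.0
```

Call:
servo_tool --motion '[0.4, 0.28, 0.57, 0, 0, 0.4, 0.28, 0.57, 0, 0, 0.4, 0.28, 0.57, 0, 0, 0.4, 0.28, 0.57, 0, 0]'

```text
time: 64.47
tool_pos: [0.579, -0.0425, 0.1482]
tool_rot: [-0.0, 0.411, 0.912, -0.0]
contact_force: [0.5, -0.6, -0.2]
gripper_width: 0.699
grasp_force: 0.0
```

```bash
python3 - <<'E'
from h import *
plan([(.5827,-.044,.0675,41.5,.4,1)])
E
```

```text
t 64.47 tcp [ 0.579  -0.0425  0.1482] xax [-0.662  0.749 -0.   ] yax [ 0.749  0.662 -0.001] F [ 0.5 -0.6 -0.2] w 0.699 gf 0.0
n3 row [0.4, -0.03, 0.01, 0.67, -0]
   -> at [ 0.5823 -0.0444  0.0678] 41.5
```

Call:
servo_tool --motion '[0.4, -0.03, 0.01, 0, 0, 0.4, -0.03, 0.01, 0.4, 0, 0.4, -0.03, 0.01, 0.67, 0, 0.4, -0.03, 0.01, 0.67, 0, 0.4, -0.03, 0.01, 0.67, 0]'

```text
time: 65.1
tool_pos: [0.5836, -0.0435, 0.0696]
tool_rot: [0.001, 0.41, 0.912, 0.0]
contact_force: [-0.3, -0.8, 0.7]
gripper_width: 0.698
grasp_force: 0.0
```

Call:
servo_tool --motion '[-1, 0, 0, 0, 0, -1, 0, 0, 0, 0, -1, 0, 0, 0, 0, -1, 0, 0, 0, 0, -1, 0, 0, -0.2, 0]'

```text
time: 65.72
tool_pos: [0.5813, -0.0425, 0.0909]
tool_rot: [-0.002, 0.41, 0.912, -0.0]
contact_force: [-0.1, -0.5, -1.4]
gripper_width: 0.465
grasp_force: 61.0
```

Call:
servo_tool --motion '[-1, 0, 0, -0.2, 0, -1, 0, 0, -0.4, 0, -1, 0, 0, -0.4, 0]'

```text
time: 66.1
tool_pos: [0.5843, -0.043, 0.1428]
tool_rot: [0.003, 0.41, 0.912, 0.001]
contact_force: [-0.3, 0.9, -2.0]
gripper_width: 0.47
grasp_force: 61.0
```

Call:
servo_tool --motion '[-1, -0.28, -1, 0, 0, -1, -0.28, -1, 0, 0, -1, -0.28, -1, 0, 0]'

```text
time: 66.47
tool_pos: [0.5126, -0.15, 0.1383]
tool_rot: [-0.001, 0.412, 0.911, -0.0]
contact_force: [0.4, 1.6, -2.2]
gripper_width: 0.466
grasp_force: 61.7
```

Call:
servo_tool --motion '[-1, -0.27, -0.97, 0, 0, -1, -0.27, -0.97, 0, 0, -1, -0.27, -0.97, 0, 0, -1, -0.27, -0.97, 0.3, 0, -1, -0.27, -0.97, 0.6, 0]'

```text
time: 67.1
tool_pos: [0.4504, -0.248, 0.067]
tool_rot: [0.0, 0.41, 0.912, 0.0]
contact_force: [1.3, 0.4, -2.4]
gripper_width: 0.467
grasp_force: 62.1
```

Call:
servo_tool --motion '[-1, 0, 0, 0.2, 0, -1, 0, 0, 0.35, 0, -1, 0, 0, 0.35, 0, -1, 0, 0, 0.35, 0]'

```text
time: 67.6
tool_pos: [0.4506, -0.2492, 0.027]
tool_rot: [0.001, 0.41, 0.912, -0.0]
contact_force: [0.0, -0.3, -1.7]
gripper_width: 0.473
grasp_force: 62.1
```

Call:
servo_tool --motion '[-1, 0, 0, 0.03, 0, -1, 0, 0, 0.06, 0, -1, 0, 0, 0.07, 0, -1, 0, 0, 0.07, 0]'

```text
time: 68.1
tool_pos: [0.4496, -0.2491, 0.018]
tool_rot: [-0.0, 0.41, 0.912, 0.0]
contact_force: [-1.8, 1.3, 1.3]
gripper_width: 0.47
grasp_force: 62.6
```

Call:
servo_tool --motion '[-1, 0, 0, 0.01, 0, -1, 0, 0, 0.01, 0]'

```text
time: 68.35
tool_pos: [0.4497, -0.2491, 0.018]
tool_rot: [-0.001, 0.41, 0.912, 0.0]
contact_force: [-5.2, 2.8, 9.8]
gripper_width: 0.47
grasp_force: 63.4
```

Call:
servo_tool --motion '[0.5, 0, 0, 0, 0, 0.5, 0, 0, 0, 0, 0.5, 0, 0, 0, 0, 0.5, 0, 0, -0.5, 0, 0.5, 0, 0, -1, 0]'

```text
time: 68.97
tool_pos: [0.4489, -0.2485, 0.1368]
tool_rot: [-0.001, 0.41, 0.912, 0.0]
contact_force: [1.2, -0.8, 0.6]
gripper_width: 0.753
grasp_force: 0.0
```

Call:
servo_tool --motion '[0.5, 0.9, 0.1, -0.5, 0, 0.5, 0.9, 0.1, -0.5, 0, 0.5, 0.9, 0.1, -0.5, 0, 0.5, 0.9, 0.1, -0.5, 0, 0.5, 0.9, 0.1, -0.5, 0]'

```text
time: 69.6
tool_pos: [0.3868, -0.1606, 0.1949]
tool_rot: [-0.002, 0.41, 0.912, 0.0]
contact_force: [0.3, 0.5, -0.2]
gripper_width: 0.748
grasp_force: 0.0
```

```bash
python3 - <<'E'
from h import *
st()
p=barrels(); cv2.imwrite('pics/t9.png',p[:,:,::-1])
E
```

```text
t 69.6 tcp [ 0.3868 -0.1606  0.1949] xax [-0.663  0.749  0.003] yax [ 0.749  0.663 -0.001] F [ 0.3  0.5 -0.2] w 0.748 gf 0.0
barrel px [424.8 245.7] 277 [ 0.5808 -0.2512  0.039 ]
barrel px [472.9 245. ] 289 [ 0.5804 -0.3592  0.039 ]
barrel px [474.  303.8] 296 [ 0.4489 -0.3569  0.039 ]
barrel px [424.1 305.2] 286 [ 0.448  -0.2456  0.039 ]
```

View pics/t9.png

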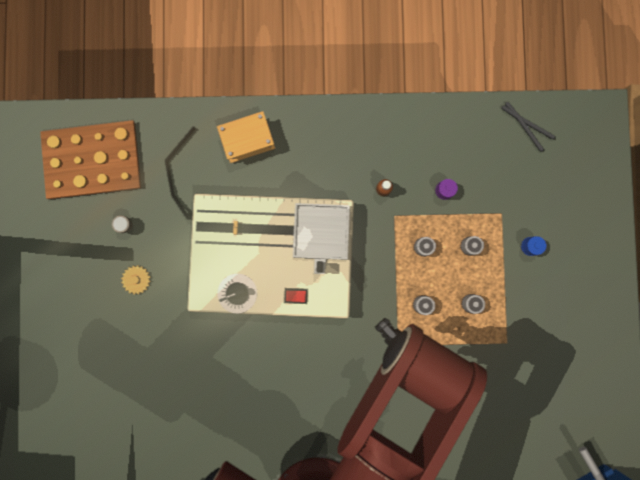

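The four barrels stand on the mat at (426,246), (473,246), (425,305) and (475,304). The sled is fully right, the dial is at its mark, the rocker is off, and the bystanders are untouched.

```bash
python3 -c "
from plant import job_done
print(job_done())"
```

```text
the job is handed in; nothing more can be done
None
```

I carried out every step in order and handed the job in at about 70 s of the 210 s allowed. The last picture shows the four barrels back on the mat, the sled at its right-hand stop, the dial at its mark, the rocker off and the bystanders untouched. I pushed the sled an estimated 6–9 mm into the spring, judged by force, and backed it off about 19.6 mm by tool reading. The hand-in call returned no verdict.

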